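# Clear the block carver's bench for the night

## Robot

A 6-joint arm with a two-finger parallel gripper is mounted at the origin on the work surface. World frame = base frame: x ahead of the robot, y to its left, z up, the work surface at z = 0. Lengths are in mm, angles in rad, forces in N, time in s.
With the tool pointing down it reaches from about 300 to 775 mm from the base axis. Payload 14.6 kg.
Tool frame: the origin (TCP) lies on the mounting face of the last link; the fingertips stand 199 mm ahead of it and the grasp point (between the pads) lies 180 mm ahead of it; z points along the fingers, y is the line along which they close (so a half turn about z gives the same grasp; the last joint's range is limited). The gripper opens to 94 mm and grips with 3 to 60 N. Pads are 16 mm wide; open, the fingers measure 119 mm over their backs; the gripper's body (75 mm by 177 mm) begins 78 mm behind the grasp point.
Start: joints at [1.126, 0.3, 1.521, -0, 1.321, -0.067], TCP at [202.879, 511.205, 404.646] pointing down, gripper open.
Joint ranges: [-3.03, 3.03], [-0.79, 2.21], [0.23, 2.52], [-1.04, 4.18], [0, 3.07], [-2.55, 2.55]. Speed limits (rad/s): [2.22, 2.22, 2.57, 3.14, 3.14, 3.14].

## Interface

Orientations are given as a rotation vector (axis times angle).
In Python, from workcell import get_obs, read_camera, calibration, close_job gives the robot as it stands.
- The arm moves only by the tool send_rows, never from a script. Its argument "commands" is a list of rows, each an object with "grip": the opening, from -1 (shut) to 1 (fully open); "translation": the shift along the tool's x, y, z in cm, a list of three; "roll": the turn about the tool's z in degrees. A call has 1 to 5 rows; each row is the pose to reach, as a shift and turn from the pose commanded when the call began, along the tool's axes at that moment; what a row does not reach only later rows make up. A row lasts 1/12 s, in which the tool goes at most 41.7 mm and 7.16 degrees, less where a joint would pass 70% of its speed; a pose out of reach is approached as far as the arm can. A call with a gripper value outside its range is refused whole. The fingers move at their own pace and stop on an object; the grip force is fixed at half the most. Time passes only in rows, so rows that repeat a pose let the fingers close. It gives the time, the measured TCP pose, the force, the opening and the grip force at its end, in the units of the state.
- get_obs(): the state, without advancing time (a new reading comes with each control period).
- read_camera(name): name is "scene" or "top" or "wrist"; returns the picture (400x640x3 uint8, blue, green, red); there is no depth.
- calibration(name): a dict with "fx", "fy", "cx", "cy" (pixels), "camera_from_world" (4x4, takes a point from world to camera coordinates). Camera axes: x right, y up, looking along -z (the intrinsics and any distortion apply to the point x, -y, -z); pixel columns grow to the right and rows downward; lengths in mm; the calibration is good to about 2 mm. The wrist camera is an equidistant fisheye: a pixel r from the principal point sees the ray r / f radians off the axis. A picture is of the moment at which its call begins: read the wrist's pose just before it. calibration takes no time and is no camera call; for the wrist camera it gives the pose at the moment of the call.
- close_job(): hands the job in; it is judged then, once.
The state is a dict: "t": time; "joint_pos": joint angles; "qvel": joint speeds; "effort": joint torques, N m; "position": TCP position; "eef_rot": TCP orientation; "ft_force": force on the tool from outside, world axes, zero at the start; "torque": the same for the moment, N m; "gripper_width": finger opening in mm; "gripper_force": force on a finger pad.
Only numpy, scipy, OpenCV 4.12 (cv2) and the standard library are available. Lean on these libraries where they do the work, as an engineer would, in place of code of your own. Each camera call takes 0.05 s, during which the arm holds its last target. There are 200 camera calls.

## Task

Clear the carving bench: on the drying board, lay the two plain wood blanks flat side by side along the board's long direction, then the two carved blocks crosswise on top of them, carved faces up, so that each layer is centred on the board and is spread apart to make a square as wide as the bars are long. Lay every chisel flat in the tray, straight along it, with its handle towards the tray's open end, nothing sticking out. Leave the other things on the bench where they are.

Things in the scene. Friction and masses are not known exactly. Their poses are not given: they have to be found in the camera images.
- board: fixed dark drying board, 200 mm (its x) by 150 mm (its y) and 18 mm thick, flat and bare on top; it stays where it is. Origin: centre of its underside, on the table; x is its long direction, z up
- tray: fixed shallow wooden chisel tray. Floor 210 mm (its x) by 190 mm (its y) inside, floor surface 6 mm above the table; low rims 16 mm tall and 8 mm thick along both sides (at y = -99 and +99 mm), an end wall 30 mm tall at the +x end (its inner face at x = +105 mm), and no wall at the -x end: that is the open end. Origin: centre of the floor's underside, on the table; z up
- blank_a: plain uncarved wood blank, a smooth bar 120 mm (x) by 40 mm (y) by 28 mm (z), about 110 g, lying flat. Origin: centre of its underside; x along its length, z up. There are two, alike
- blank_b: plain uncarved wood blank, a smooth bar 120 mm (x) by 40 mm (y) by 28 mm (z), about 110 g, lying flat. Origin: centre of its underside; x along its length, z up. There are two, alike
- carved_a: carved border printing block: the same wooden bar 120 mm (x) by 40 mm (y) by 28 mm (z) with a 5 mm high carved pattern standing on its top face (33 mm over all), about 110 g, lying pattern up. Origin: centre of its plain underside; x along its length, z up out of the carved face. There are two, alike
- carved_b: carved border printing block: the same wooden bar 120 mm (x) by 40 mm (y) by 28 mm (z) with a 5 mm high carved pattern standing on its top face (33 mm over all), about 110 g, lying pattern up. Origin: centre of its plain underside; x along its length, z up out of the carved face. There are two, alike
- chisel_a: carving chisel (two or three present, alike), 163 mm long, 80 g: square wooden handle 95 mm long, 20 x 20 mm, then a flat steel blade 11 mm wide, 5 mm thick, sticking out 68 mm and hanging clear of the surface (the handle carries it). Origin: middle of the handle, on one of its sides; x runs from handle to blade. It may rest on any side
- chisel_a_mid (a point): point on the axis in the middle of that chisel's handle (10 mm above what it lies on); grip here, across the handle
- chisel_a_tip (a point): tip of that chisel's blade, on the axis, 115 mm from the middle of the handle
- chisel_b: carving chisel (two or three present, alike), 163 mm long, 80 g: square wooden handle 95 mm long, 20 x 20 mm, then a flat steel blade 11 mm wide, 5 mm thick, sticking out 68 mm and hanging clear of the surface (the handle carries it). Origin: middle of the handle, on one of its sides; x runs from handle to blade. It may rest on any side
- chisel_b_mid (a point): point on the axis in the middle of that chisel's handle (10 mm above what it lies on); grip here, across the handle
- chisel_b_tip (a point): tip of that chisel's blade, on the axis, 115 mm from the middle of the handle
- chisel_c: carving chisel (two or three present, alike), 163 mm long, 80 g: square wooden handle 95 mm long, 20 x 20 mm, then a flat steel blade 11 mm wide, 5 mm thick, sticking out 68 mm and hanging clear of the surface (the handle carries it). Origin: middle of the handle, on one of its sides; x runs from handle to blade. It may rest on any side
- chisel_c_mid (a point): point on the axis in the middle of that chisel's handle (10 mm above what it lies on); grip here, across the handle
- chisel_c_tip (a point): tip of that chisel's blade, on the axis, 115 mm from the middle of the handle
- weight: small brass weight with a knob, 36 mm wide, 32 mm tall; a bystander; origin at its underside
- offcut: small wood offcut, 45 x 30 x 22 mm; a bystander; origin at its underside
- brush: flat bench brush with a wooden handle, 170 mm long, lying; a bystander

How it is judged (in metres and radians):
On the way, in this order (a step that is already met when the one before it is completed fails the run):
1. both plain blanks lie side by side along the drying board (x of blank_a in the frame of board between -0.022 and 0.022 m and (y of blank_a in the frame of board between 0.024 and 0.056 m or y of blank_a in the frame of board between -0.056 and -0.024 m) and angle between the x axis of each of blank_a, blank_b and the x axis of board, either way round below 0.16 rad and linear speed of each of blank_a, blank_b below 0.02 m/s and angle between the z axis of each of blank_a, blank_b and the z axis of board, either way round below 0.1 rad and x of blank_b in the frame of board between -0.022 and 0.022 m and (y of blank_b in the frame of board between 0.024 and 0.056 m or y of blank_b in the frame of board between -0.056 and -0.024 m) and height (world z) of blank_a between 0.012 and 0.052 m and height (world z) of blank_b between 0.012 and 0.052 m and horizontal distance between blank_a and blank_b above 0.055 m), for 0.2 s.
2. both carved blocks lie crosswise on the blanks, carved faces up (all of step 1 and y of carved_a in the frame of board between -0.022 and 0.022 m and (x of carved_a in the frame of board between 0.024 and 0.056 m or x of carved_a in the frame of board between -0.056 and -0.024 m) and angle between the x axis of each of carved_a, carved_b and the y axis of board, either way round below 0.16 rad and linear speed of each of carved_a, carved_b below 0.02 m/s and height (world z) of carved_a between 0.04 and 0.052 m and angle between each of carved_a, carved_b's own z axis and vertical below 0.1 rad and y of carved_b in the frame of board between -0.022 and 0.022 m and (x of carved_b in the frame of board between 0.024 and 0.056 m or x of carved_b in the frame of board between -0.056 and -0.024 m) and height (world z) of carved_b between 0.04 and 0.052 m and horizontal distance between carved_a and carved_b above 0.055 m), for 0.2 s.
At the end, for the whole second after the job is handed in: Blanks on the board along it, carved blocks on them across it, face up: flat, within 9 degrees, 24 to 56 mm either side of centre and 22 mm endwise. Present chisels flat inside the tray, within 10 degrees, handles to the open end. All at rest (all of step 2 and angle between the x axis of each of chisel_a, chisel_b, chisel_c and the x axis of tray, either way round below 0.18 rad and linear speed of each of chisel_a, chisel_b, chisel_c below 0.02 m/s and x of chisel_a_mid in the frame of tray between -0.068 and -0.002 m and x of chisel_a_tip in the frame of tray between 0.03 and 0.108 m and y of chisel_a_mid in the frame of tray between -0.09 and 0.09 m and y of chisel_a_tip in the frame of tray between -0.095 and 0.095 m and height (world z) of chisel_a_mid between 0.01 and 0.022 m and x of chisel_b_mid in the frame of tray between -0.068 and -0.002 m and x of chisel_b_tip in the frame of tray between 0.03 and 0.108 m and y of chisel_b_mid in the frame of tray between -0.09 and 0.09 m and y of chisel_b_tip in the frame of tray between -0.095 and 0.095 m and height (world z) of chisel_b_mid between 0.01 and 0.022 m and x of chisel_c_mid in the frame of tray between -0.068 and -0.002 m and x of chisel_c_tip in the frame of tray between 0.03 and 0.108 m and y of chisel_c_mid in the frame of tray between -0.09 and 0.09 m and y of chisel_c_tip in the frame of tray between -0.095 and 0.095 m and height (world z) of chisel_c_mid between 0.01 and 0.022 m); the robot touches nothing.
It fails at once if a bystander (weight, offcut or brush) was moved by more than 30 mm (distance of any of weight, offcut, brush from where it was at the start of the episode above 0.03 m).
Of chisel_a, chisel_b, chisel_c only 2 to 3 are there at a start; the rules pass over those that are not, and their reading is None.
At some moment in a run one of chisel_a, chisel_b, chisel_c may be knocked a few centimetres aside while the robot is not near it.
It also fails if it takes over 208 s, if anything falls off the work surface, if the arm or the gripper's body presses on something with over 40 N, if the wrist force passes 120 N, or if a joint passes its speed limit or range.

## Working session

There is one attempt and no reset: what is moved stays moved. The work goes in short steps, Python scripts to look and compute and a tool call to move; the robot and the scene stay as the last step left them, time stands still between calls to the robot, and variables do not carry over. Pictures are saved under pics/ and viewed, at most 14 in all, crops included, and the job is handed in when it is done.

Besides the shell and the picture viewer there is one more tool, called after "Emit:" in YAML: its name, and indented under it one key for each argument. send_rows: Moves the arm, as the interface text tells. Its arguments: {"type":"object","properties":{"commands":{"type":"array","items":{"type":"object","properties":{"grip":{"type":"number"},"translation":{"type":"array","items":{"type":"number"}},"roll":{"type":"number"}}}}},"required":["commands"]}

```bash
mkdir -p pics; ls
python3 - <<'E'
from workcell import *
import cv2
print(get_obs())
for n in ["top","scene"]:
    cv2.imwrite(f"pics/{n}0.png",read_camera(n))
for n in ["top","scene","wrist"]:
    print(n,calibration(n))
E
```

```text
pics
{'t': 0.0, 'joint_pos': array([ 1.12641296e+00,  3.00482463e-01,  1.52161097e+00, -1.05359756e-05,
        1.32071456e+00, -6.66230766e-02]), 'qvel': array([ 0.00036543, -0.00060524,  0.00035913,  0.00131817, -0.00174442,
        0.00051361]), 'effort': array([ 5.97305007e-04, -5.31811488e+01, -3.52737236e+01,  7.08424137e-02,
        2.43438041e-02, -7.52624169e-05]), 'position': array([202.86046141, 511.18044695, 404.06731425]), 'eef_rot': array([-5.89802580e-01, -3.08542803e+00,  1.85096056e-03]), 'ft_force': array([0.42136977, 0.41720384, 1.16132163]), 'torque': array([0.00784852, 0.06449731, 0.01345921]), 'gripper_force': 0.0, 'gripper_width': 93.87917263339044}
top {'fx': 364.2810039500103, 'fy': 364.2810039500103, 'cx': 329.6346705658186, 'cy': 200.05748221884917, 'camera_from_world': array([[ 3.44240763e-03, -9.99925216e-01, -1.17350734e-02,
         2.28078598e+01],
       [ 9.95735934e-01,  2.34570107e-03,  9.22195621e-02,
        -5.74832183e+02],
       [-9.21851386e-02, -1.20024916e-02,  9.95669544e-01,
        -8.02172374e+02],
       [ 0.00000000e+00,  0.00000000e
[... 294 characters left out ...]
579258e-01,  7.55544365e-01,
         3.14040240e+02],
       [ 7.20599373e-01,  2.27243351e-01,  6.55054962e-01,
        -1.46876771e+03],
       [ 0.00000000e+00,  0.00000000e+00,  0.00000000e+00,
         1.00000000e+00]])}
wrist {'fx': 309.70691628693146, 'fy': 309.70691628693146, 'cx': 319.15091850652277, 'cy': 199.56528988237733, 'camera_from_world': array([[ 3.68953397e-01,  9.29447546e-01, -8.06322009e-04,
        -5.49228762e+02],
       [-8.97932994e-01,  3.56219125e-01, -2.58503914e-01,
         2.68570143e+01],
       [-2.39978601e-01,  9.60999206e-02,  9.66009874e-01,
        -3.91146661e+02],
       [ 0.00000000e+00,  0.00000000e+00,  0.00000000e+00,
         1.00000000e+00]])}
```

View pics/top0.png

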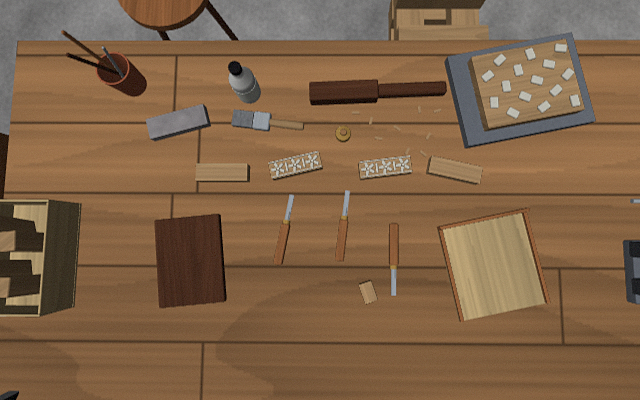

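View pics/scene0.png

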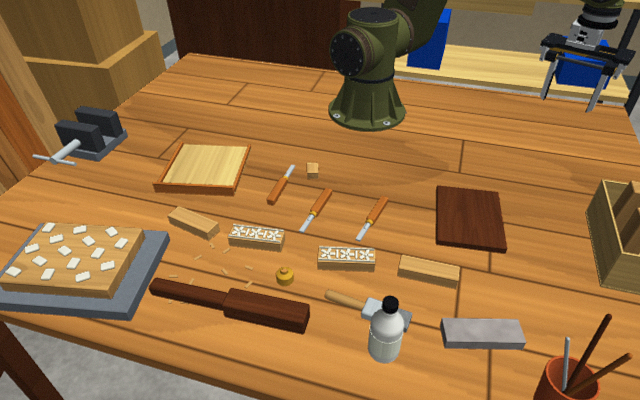

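The top view shows the board at (190,260), the tray at (492,265) and the blanks at (222,172) and (455,170). The carved blocks are at (295,165) and (385,167). The three chisels are at (284,230), (343,227) and (394,258). I'll zoom in to pick corners.

Run:
```python
import cv2
im=cv2.imread("pics/top0.png")
cv2.imwrite("pics/c1.png",cv2.resize(im[140:325,145:345],None,fx=4,fy=3.2,interpolation=cv2.INTER_CUBIC) if 0 else cv2.resize(im[145:315,150:350],None,fx=3.5,fy=3.5,interpolation=cv2.INTER_CUBIC))
cv2.imwrite("pics/c2.png",cv2.resize(im[145:325,330:555],None,fx=3.3,fy=3.3,interpolation=cv2.INTER_CUBIC))
```

```text
(no output)
```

View pics/c1.png

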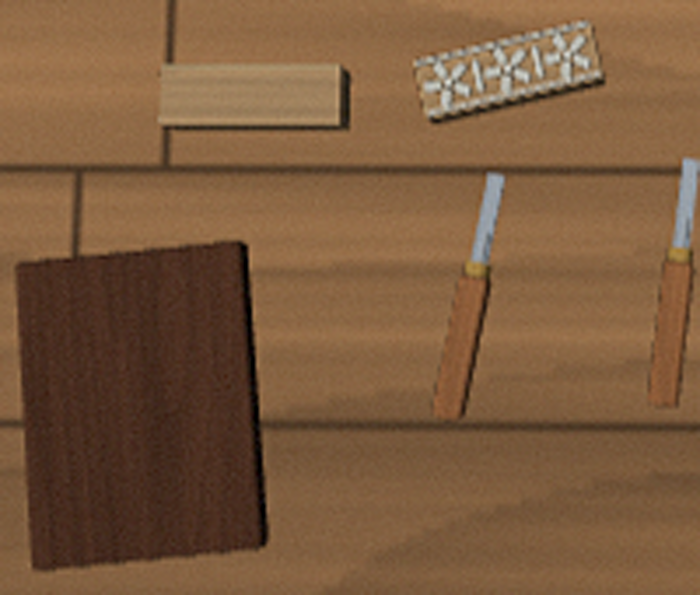

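View pics/c2.png

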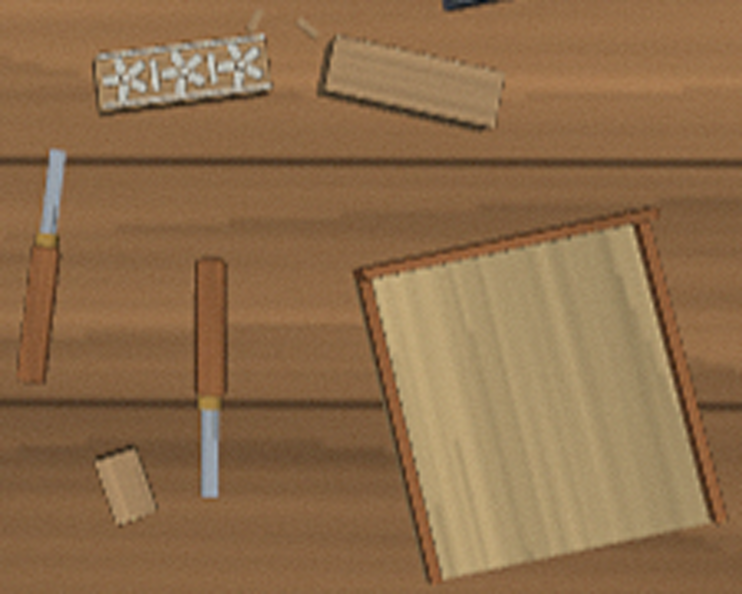

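The zoomed crops give usable corners for every object; all chisels lie flat, and chisel_c points its blade towards the robot.

```bash
cat > h.py <<'E'
import numpy as np, cv2
from workcell import *
def ray_plane(name,uv,z,cal=None):
    c=cal or calibration(name); T=c["camera_from_world"]; R=T[:3,:3]; t=T[:3,3]
    x=(uv[0]-c["cx"])/c["fx"]; y=(uv[1]-c["cy"])/c["fy"]
    if name=="wrist":
        th=np.hypot(x,y); s=np.sin(th)/max(th,1e-9); d=np.array([x*s,-y*s,-np.cos(th)])
    else: d=np.array([x,-y,-1.])
    o=-R.T@t; d=R.T@d
    return (o+d*(z-o[2])/d[2])[:2]
def rect(P,lx,ly):
    """pose (centre, angle) of a rect from 4 corners in cyclic order; sizes printed for check"""
    P=np.array(P); (w)=np.linalg.norm(np.roll(P,-1,0)-P,axis=1)
    if (w[0]+w[2])<(w[1]+w[3]): P=np.roll(P,-1,0)
    M=np.array([[-lx,-ly],[lx,-ly],[lx,ly],[-lx,ly]])/2
    best=None
    for MM in (M,M*[1,-1]):
        A=MM.T@(P-P.mean(0)); U,S,V=np.linalg.svd(A)
        R=(U@np.diag([1,np.linalg.det(U@V)])@V).T
        e=np.abs(MM@R.T+P.mean(0)-P).max()
        if best is None or e<best[0]: best=(e,R)
    return P.mean(0).round(1), round(np.degrees(np.arctan2(best[1][1,0],best[1][0,0])),1),'err %.1f'%best[0],w.round()
E
python3 - <<'E'
from h import *
c=calibration("top")
def W(crop,uv,z):
    s,ox,oy=[(3.5,150,145),(3.3,330,145)][crop-1]
    return ray_plane("top",((uv[0]+.5)/s-.5+ox,(uv[1]+.5)/s-.5+oy),z,c)
for n,k,z,p,l in [("board",1,18,[(16,263),(243,242),(266,547),(34,570)],(200,150)),
 ("blankL",1,28,[(160,65),(341,65),(341,126),(160,126)],(120,40)),
 ("carvL",1,33,[(415,62),(588,22),(603,80),(432,119)],(120,40)),
 ("carvR",2,33,[(96,56),(265,35),(270,91),(101,112)],(120,40)),
 ("blankR",2,28,[(337,37),(502,74),(494,128),(326,92)],(120,40)),
 ("tray",2,6,[(375,279),(634,225),(712,522),(443,578)],(210,190)),
 ("offcut",2,22,[(95,457),(135,447),(155,511),(120,525)],(45,30))]:
    print(n,rect([W(k,q,z) for q in p],*l))
for n,k,r,f,t in [("ch1",1,(447,416),(477,276),(495,174)),("ch2",2,(32,382),(45,246),(58,151)),("ch2'",1,(662,405),(677,262),(690,160)),("ch3",2,(211,259),(210,396),(210,497))]:
    R,F,T=W(k,r,20),W(k,f,20),W(k,t,12)
    d=T-R
    print(n,"mid",(R+d*47.5/np.hypot(*d)).round(1),"len",np.hypot(*d).round(),np.hypot(*(F-R)).round(),"ang",np.degrees(np.arctan2(d[1],d[0])).round(1))
R=cv2.Rodrigues(get_obs()["eef_rot"])[0];print(R.round(3))
E
```

```text
board (array([437.8, 342.9]), np.float64(-174.1), 'err 1.8', array([150., 197., 150., 198.]))
blankL (array([639. , 273.7]), np.float64(-89.7), 'err 1.1', array([119.,  40., 119.,  41.]))
carvL (array([654.7, 103.2]), np.float64(-76.5), 'err 3.6', array([116.,  40., 114.,  39.]))
carvR (array([ 650.2, -101.4]), np.float64(-83.0), 'err 2.4', array([118.,  39., 117.,  39.]))
blankR (array([ 644.8, -261.8]), np.float64(-102.4), 'err 2.6', array([116.,  38., 117.,  40.]))
tray (array([ 427.3, -349.8]), np.float64(-168.2), 'err 2.4', array([186., 208., 188., 208.]))
offcut (array([370.1, -61.7]), np.float64(-161.5), 'err 2.7', array([28., 44., 25., 48.]))
ch1 mid [477.8 134. ] len 161.0 92.0 ang -10.0
ch2 mid [485.7  -3.2] len 161.0 93.0 ang -6.5
ch2' mid [485.8  -2. ] len 161.0 93.0 ang -6.6
ch3 mid [ 475.5 -120.8] len 162.0 93.0 ang 179.5
[[-0.929  0.369 -0.   ]
 [ 0.369  0.929 -0.001]
 [ 0.    -0.001 -1.   ]]
```

Fits agree with the given sizes to within about 3 mm. Next I'll write a small planner that turns a target pose into tool-axis shifts.

```bash
cat >> h.py <<'E'
def pose():
    o=get_obs(); R=cv2.Rodrigues(o["eef_rot"])[0]
    return [*o["position"],np.degrees(np.arctan2(R[1,1],R[0,1]))]
def plan(*targets,start=None):
    """targets (x,y,z,psi): psi = world angle of tool y. prints per call: translation cm, roll deg"""
    p=np.array(start or pose(),float)
    print("t %.1f"%get_obs()["t"],"pose",p.round(1))
    for T in targets:
        T=np.array(T,float); d=T-p
        n=max(1,int(np.ceil(max(np.linalg.norm(d[:3])/190,abs(d[3])/33)-.05)))
        for k in range(n):
            d=(T-p)/(n-k); a=np.radians(p[3]); y=np.array([np.cos(a),np.sin(a)]); x=np.array([-y[1],y[0]])
            x=np.array([y[1],-y[0]])*-1  # tool x = y cross z(down)
            tr=np.round(np.array([x@d[:2],y@d[:2],-d[2]])/10,1); r=-round(d[3],0) 
            print("  ",tr.tolist(),"roll",r, "->",T.tolist() if k==n-1 else "")
            p[:2]+=10*(tr[0]*x+tr[1]*y); p[2]-=10*tr[2]; p[3]-=r
E
python3 - <<'E'
from h import *
plan((639,274,300,0),(639,274,206,0))
E
```

```text
t 0.1 pose [202.9 511.2 404.1  68.4]
   [-16.4, -2.0, 3.5] roll 23.0 -> 
   [-15.9, 4.6, 3.5] roll 23.0 -> 
   [-12.9, 10.5, 3.4] roll 22.0 -> [639.0, 274.0, 300.0, 0.0]
   [0.0, -0.1, 9.4] roll 0.0 -> [639.0, 274.0, 206.0, 0.0]
```

Emit:
send_rows:
  commands:
    - {"grip": 0.5,"translation": [-16.4,-2.0,3.5],"roll": 23}
    - {"grip": 0.5,"translation": [-16.4,-2.0,3.5],"roll": 23}
    - {"grip": 0.5,"translation": [-16.4,-2.0,3.5],"roll": 23}
    - {"grip": 0.5,"translation": [-16.4,-2.0,3.5],"roll": 23}
    - {"grip": 0.5,"translation": [-16.4,-2.0,3.5],"roll": 23}

```text
t: 0.52
position: [352.3, 429.1, 367.7]
eef_rot: [-1.203, -2.902, 0.004]
ft_force: [0.5, -0.8, -0.7]
gripper_width: 70.6
gripper_force: 0.0
```

Emit:
send_rows:
  commands:
    - {"grip": 0.5,"translation": [-15.9,4.6,3.5],"roll": 23}
    - {"grip": 0.5,"translation": [-15.9,4.6,3.5],"roll": 23}
    - {"grip": 0.5,"translation": [-15.9,4.6,3.5],"roll": 23}
    - {"grip": 0.5,"translation": [-15.9,4.6,3.5],"roll": 23}
    - {"grip": 0.5,"translation": [-15.9,4.6,3.5],"roll": 23}

```text
t: 0.93
position: [497.5, 349.7, 332.4]
eef_rot: [-1.757, -2.604, 0.004]
ft_force: [0.8, -1.5, -1.6]
gripper_width: 70.7
gripper_force: 0.0
```

Emit:
send_rows:
  commands:
    - {"grip": 0.5,"translation": [-12.9,10.5,3.4],"roll": 22}
    - {"grip": 0.5,"translation": [-12.9,10.5,3.4],"roll": 22}
    - {"grip": 0.5,"translation": [-12.9,10.5,3.4],"roll": 22}
    - {"grip": 0.5,"translation": [-12.9,10.5,3.4],"roll": 22}
    - {"grip": 0.5,"translation": [-12.9,10.5,3.4],"roll": 22}

```text
t: 1.35
position: [643.3, 269.9, 297.6]
eef_rot: [-2.22, -2.223, 0.004]
ft_force: [-1.2, -0.4, 0.0]
gripper_width: 70.8
gripper_force: 0.0
```

Emit:
send_rows:
  commands:
    - {"grip": 0.5,"translation": [0,0,0],"roll": 0}
    - {"grip": 0.5,"translation": [0,0,2],"roll": 0}
    - {"grip": 0.5,"translation": [0,0,4],"roll": 0}

```text
t: 1.6
position: [638.7, 274.9, 261.6]
eef_rot: [2.212, 2.23, 0.004]
ft_force: [0.3, 0.4, -1.2]
gripper_width: 70.6
gripper_force: 0.0
```

Run:
```python
from h import *
cv2.imwrite("pics/w1.png",read_camera("wrist"))
plan((639,274,206,0))
```

```text
t 1.6 pose [6.378e+02 2.748e+02 2.563e+02 5.000e-01]
   [-0.1, 0.1, 5.0] roll 0.0 -> [639.0, 274.0, 206.0, 0.0]
```

View pics/w1.png

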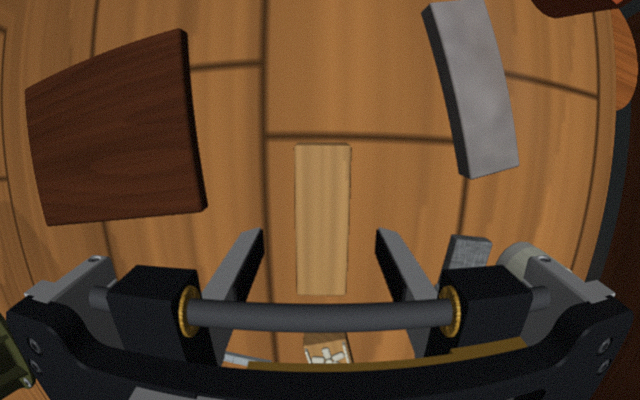

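The wrist view shows the blank (295–350, 145–295) centred between the fingers. I'll descend, grip and lift.

Emit:
send_rows:
  commands:
    - {"grip": 0.5,"translation": [0,0,2.5],"roll": 0}
    - {"grip": 0.5,"translation": [0,0,4],"roll": 0}
    - {"grip": 0.5,"translation": [0,0,5],"roll": 0}
    - {"grip": 0.5,"translation": [0,0,5],"roll": 0}
    - {"grip": -0.6,"translation": [0,0,5],"roll": 0}

```text
t: 2.07
position: [639.4, 274.2, 211.1]
eef_rot: [-2.214, -2.229, 0.0]
ft_force: [-0.1, -1.1, 0.3]
gripper_width: 66.8
gripper_force: 0.0
```

Emit:
send_rows:
  commands:
    - {"grip": -0.6,"translation": [0,0,0],"roll": 0}
    - {"grip": -0.6,"translation": [0,0,0],"roll": 0}
    - {"grip": -0.6,"translation": [0,0,0],"roll": 0}
    - {"grip": -0.6,"translation": [0,0,-2],"roll": 0}
    - {"grip": -0.6,"translation": [0,0,-5],"roll": 0}

```text
t: 2.48
position: [639.1, 273.5, 258.7]
eef_rot: [-2.213, -2.227, 0.007]
ft_force: [0.0, -0.2, 0.2]
gripper_width: 33.5
gripper_force: 0.0
```

Emit:
send_rows:
  commands:
    - {"grip": -0.6,"translation": [0,0,-3],"roll": 0}
    - {"grip": -0.6,"translation": [0,0,-5],"roll": 0}
    - {"grip": -0.6,"translation": [0,0,-5],"roll": 0}

```text
t: 2.73
position: [639.9, 273.8, 316.8]
eef_rot: [2.212, 2.226, 0.012]
ft_force: [0.5, 0.4, 0.9]
gripper_width: 19.1
gripper_force: 0.0
```

Run:
```python
from h import *
print(get_obs()["gripper_width"],get_obs()["gripper_force"])
plan((434,383,300,95.9),(434,383,225,95.9))
```

```text
19.13880196102765 0.0
t 2.7 pose [6.399e+02 2.738e+02 3.168e+02 3.000e-01]
   [3.7, -6.8, 0.6] roll -32.0 -> 
   [6.7, -3.9, 0.5] roll -32.0 -> 
   [7.8, 0.3, 0.6] roll -32.0 -> [434.0, 383.0, 300.0, 95.9]
   [-0.0, 0.0, 7.5] roll 0.0 -> [434.0, 383.0, 225.0, 95.9]
```

The fingers close at about 90 mm/s and I lifted too early. I'll repeat with a longer close.

Emit:
send_rows:
  commands:
    - {"grip": 0.5,"translation": [0,0,0],"roll": 0}
    - {"grip": 0.5,"translation": [0,0,0],"roll": 0}
    - {"grip": 0.5,"translation": [0,0,2],"roll": 0}
    - {"grip": 0.5,"translation": [0,0,4],"roll": 0}
    - {"grip": 0.5,"translation": [0,0,6],"roll": 0}

```text
t: 3.15
position: [639.2, 273.6, 248.4]
eef_rot: [-2.214, -2.228, 0.003]
ft_force: [0.9, -0.2, 0.6]
gripper_width: 49.2
gripper_force: 0.0
```

Run:
```python
from h import *
cv2.imwrite("pics/w2.png",read_camera("wrist"))
print(get_obs()["gripper_width"]);plan((639,274,206,0))
```

```text
53.103330452726816
t 3.2 pose [6.386e+02 2.733e+02 2.436e+02 4.000e-01]
   [0.1, 0.0, 3.8] roll 0.0 -> [639.0, 274.0, 206.0, 0.0]
```

View pics/w2.png

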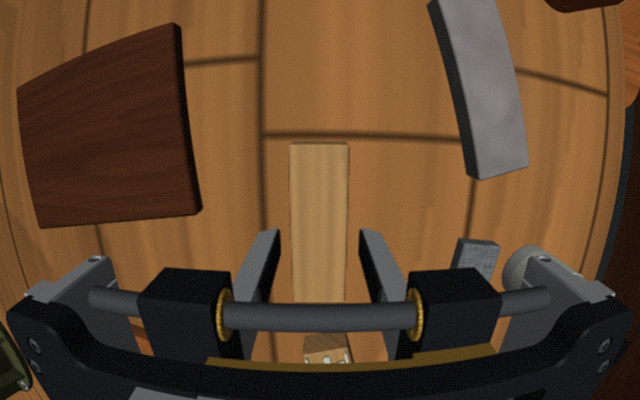

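The blank lies undisturbed between the fingers at (290–348, 145–300). I'll let the fingers open fully, then descend, close and lift.

Emit:
send_rows:
  commands:
    - {"grip": 0.5,"translation": [0,0,0],"roll": 0}
    - {"grip": 0.5,"translation": [0,0,1.3],"roll": 0}
    - {"grip": 0.5,"translation": [0,0,2.6],"roll": 0}
    - {"grip": 0.5,"translation": [0,0,3.8],"roll": 0}
    - {"grip": 0.5,"translation": [0,0,3.8],"roll": 0}

```text
t: 3.62
position: [639.0, 273.5, 209.4]
eef_rot: [-2.213, -2.227, 0.006]
ft_force: [-0.3, -0.5, -0.2]
gripper_width: 70.8
gripper_force: 0.0
```

Emit:
send_rows:
  commands:
    - {"grip": -0.6,"translation": [0,0,0],"roll": 0}
    - {"grip": -0.6,"translation": [0,0,0],"roll": 0}
    - {"grip": -0.6,"translation": [0,0,0],"roll": 0}
    - {"grip": -0.6,"translation": [0,0,0],"roll": 0}
    - {"grip": -0.6,"translation": [0,0,0],"roll": 0}

```text
t: 4.03
position: [639.6, 273.8, 213.2]
eef_rot: [2.214, 2.228, 0.001]
ft_force: [-0.5, -0.1, 0.4]
gripper_width: 41.0
gripper_force: 0.3
```

Emit:
send_rows:
  commands:
    - {"grip": -0.6,"translation": [0,0,0],"roll": 0}
    - {"grip": -0.6,"translation": [0,0,0],"roll": 0}
    - {"grip": -0.6,"translation": [0,0,0],"roll": 0}
    - {"grip": -0.6,"translation": [0,0,0],"roll": 0}

```text
t: 4.37
position: [639.6, 273.8, 213.1]
eef_rot: [2.214, 2.228, 0.001]
ft_force: [-0.2, 0.2, 5.4]
gripper_width: 39.7
gripper_force: 30.0
```

Emit:
send_rows:
  commands:
    - {"grip": -0.6,"translation": [0,0,-2],"roll": 0}
    - {"grip": -0.6,"translation": [0,0,-4],"roll": 0}
    - {"grip": -0.6,"translation": [0,0,-7],"roll": 0}
    - {"grip": -0.6,"translation": [0,0,-9.5],"roll": 0}
    - {"grip": -0.6,"translation": [0,0,-9.5],"roll": 0}

```text
t: 4.78
position: [640.0, 273.9, 313.4]
eef_rot: [2.212, 2.226, 0.011]
ft_force: [-0.8, 0.8, 0.4]
gripper_width: 39.9
gripper_force: 30.0
```

Run:
```python
from h import *
plan((434,383,300,95.9),(434,383,225,95.9))
```

```text
t 4.8 pose [6.400e+02 2.739e+02 3.134e+02 4.000e-01]
   [3.7, -6.8, 0.4] roll -32.0 -> 
   [6.7, -3.9, 0.5] roll -32.0 -> 
   [7.8, 0.3, 0.4] roll -32.0 -> [434.0, 383.0, 300.0, 95.9]
   [-0.0, 0.0, 7.5] roll 0.0 -> [434.0, 383.0, 225.0, 95.9]
```

Emit:
send_rows:
  commands:
    - {"grip": -0.6,"translation": [3.7,-6.8,0],"roll": -32}
    - {"grip": -0.6,"translation": [3.7,-6.8,0],"roll": -32}
    - {"grip": -0.6,"translation": [3.7,-6.8,0],"roll": -32}
    - {"grip": -0.6,"translation": [3.7,-6.8,0],"roll": -32}
    - {"grip": -0.6,"translation": [3.7,-6.8,0],"roll": -32}

```text
t: 5.2
position: [570.8, 310.7, 307.0]
eef_rot: [-1.503, -2.758, 0.001]
ft_force: [0.6, 0.0, -1.3]
gripper_width: 39.3
gripper_force: 30.0
```

Emit:
send_rows:
  commands:
    - {"grip": -0.6,"translation": [6.7,-3.9,0],"roll": -32}
    - {"grip": -0.6,"translation": [6.7,-3.9,0],"roll": -32}
    - {"grip": -0.6,"translation": [6.7,-3.9,0],"roll": -32}
    - {"grip": -0.6,"translation": [6.7,-3.9,0],"roll": -32}
    - {"grip": -0.6,"translation": [6.7,-3.9,0],"roll": -32}

```text
t: 5.62
position: [501.9, 346.4, 307.0]
eef_rot: [-0.684, -3.066, 0.001]
ft_force: [0.4, 0.0, -0.4]
gripper_width: 40.1
gripper_force: 30.0
```

Emit:
send_rows:
  commands:
    - {"grip": -0.6,"translation": [7.8,0.3,0],"roll": -32}
    - {"grip": -0.6,"translation": [7.8,0.3,0],"roll": -32}
    - {"grip": -0.6,"translation": [7.8,0.3,0],"roll": -32}
    - {"grip": -0.6,"translation": [7.8,0.3,0],"roll": -32}
    - {"grip": -0.6,"translation": [7.8,0.3,0],"roll": -32}

```text
t: 6.03
position: [432.9, 382.8, 307.0]
eef_rot: [0.187, -3.135, 0.001]
ft_force: [0.1, -0.3, -0.5]
gripper_width: 39.7
gripper_force: 30.0
```

Emit:
send_rows:
  commands:
    - {"grip": -0.6,"translation": [0,0,0],"roll": 0}
    - {"grip": -0.6,"translation": [0,0,0],"roll": 0}
    - {"grip": -0.6,"translation": [0,0,0],"roll": 0}

```text
t: 6.28
position: [433.6, 382.4, 307.3]
eef_rot: [0.17, -3.137, 0.0]
ft_force: [0.7, -0.6, -1.3]
gripper_width: 39.6
gripper_force: 30.0
```

Run:
```python
from h import *
cv2.imwrite("pics/w3.png",read_camera("wrist"))
plan((434,383,233,95.9))
```

```text
t 6.3 pose [433.6 382.4 307.3  96.2]
   [-0.0, 0.1, 7.4] roll 0.0 -> [434.0, 383.0, 233.0, 95.9]
```

View pics/w3.png

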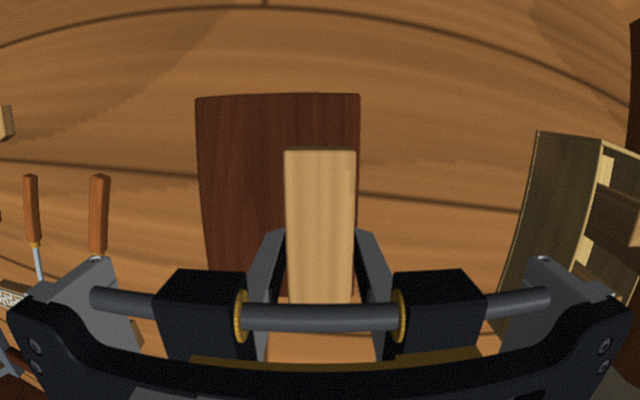

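The blank hangs over the left half of the board (285–355, 150–300) and parallel to it. Lowering now.

Emit:
send_rows:
  commands:
    - {"grip": -0.6,"translation": [0,0.1,2.5],"roll": 0}
    - {"grip": -0.6,"translation": [0,0.1,5],"roll": 0}
    - {"grip": -0.6,"translation": [0,0.1,6.5],"roll": 0}
    - {"grip": -0.6,"translation": [0,0.1,7.3],"roll": 0}
    - {"grip": -0.6,"translation": [0,0.1,7.5],"roll": 0}

```text
t: 6.75
position: [433.3, 383.3, 231.3]
eef_rot: [0.172, -3.135, 0.002]
ft_force: [0.4, -1.1, -0.9]
gripper_width: 39.9
gripper_force: 30.0
```

Emit:
send_rows:
  commands:
    - {"grip": -0.6,"translation": [0,0,0],"roll": 0}
    - {"grip": -0.6,"translation": [0,0,0],"roll": 0}
    - {"grip": 0.3,"translation": [0,0,0],"roll": 0}
    - {"grip": 0.3,"translation": [0,0,0],"roll": 0}
    - {"grip": 0.3,"translation": [0,0,0],"roll": 0}

```text
t: 7.17
position: [433.5, 383.6, 233.4]
eef_rot: [-0.174, 3.136, 0.001]
ft_force: [0.5, 0.7, 1.2]
gripper_width: 56.6
gripper_force: 0.0
```

Emit:
send_rows:
  commands:
    - {"grip": 0.3,"translation": [0,0,0],"roll": 0}
    - {"grip": 0.3,"translation": [0,0,0],"roll": 0}
    - {"grip": 0.3,"translation": [0,0,-3],"roll": 0}
    - {"grip": 0.3,"translation": [0,0,-6],"roll": 0}
    - {"grip": 0.3,"translation": [0,0,-8],"roll": 0}

```text
t: 7.58
position: [433.5, 383.6, 315.2]
eef_rot: [-0.174, 3.135, 0.002]
ft_force: [-0.1, 0.9, 0.1]
gripper_width: 61.0
gripper_force: 0.0
```

Run:
```python
from h import *
plan((645,-262,300,-12.4),start=(434,383,312,96))
```

```text
t 7.6 pose [434. 383. 312.  96.]
   [-3.6, -16.6, 0.3] roll 27.0 -> 
   [-10.7, -13.2, 0.3] roll 27.0 -> 
   [-15.5, -6.9, 0.3] roll 27.0 -> 
   [-16.9, 0.9, 0.3] roll 27.0 -> [645.0, -262.0, 300.0, -12.4]
```

Emit:
send_rows:
  commands:
    - {"grip": 0.5,"translation": [-3.6,-16.6,0],"roll": 27}
    - {"grip": 0.5,"translation": [-3.6,-16.6,0],"roll": 27}
    - {"grip": 0.5,"translation": [-3.6,-16.6,0],"roll": 27}
    - {"grip": 0.5,"translation": [-3.6,-16.6,0],"roll": 27}
    - {"grip": 0.5,"translation": [-3.6,-16.6,0],"roll": 27}

```text
t: 8.0
position: [489.0, 217.6, 312.9]
eef_rot: [0.579, 3.087, -0.001]
ft_force: [-0.6, 0.1, 0.2]
gripper_width: 70.3
gripper_force: 0.0
```

Emit:
send_rows:
  commands:
    - {"grip": 0.5,"translation": [-10.7,-13.2,0],"roll": 27}
    - {"grip": 0.5,"translation": [-10.7,-13.2,0],"roll": 27}
    - {"grip": 0.5,"translation": [-10.7,-13.2,0],"roll": 27}
    - {"grip": 0.5,"translation": [-10.7,-13.2,0],"roll": 27}
    - {"grip": 0.5,"translation": [-10.7,-13.2,0],"roll": 27}

```text
t: 8.42
position: [542.4, 56.3, 312.8]
eef_rot: [1.283, 2.866, -0.001]
ft_force: [1.2, 0.5, -0.1]
gripper_width: 70.6
gripper_force: 0.0
```

Emit:
send_rows:
  commands:
    - {"grip": 0.5,"translation": [-15.5,-6.9,0],"roll": 27}
    - {"grip": 0.5,"translation": [-15.5,-6.9,0],"roll": 27}
    - {"grip": 0.5,"translation": [-15.5,-6.9,0],"roll": 27}
    - {"grip": 0.5,"translation": [-15.5,-6.9,0],"roll": 27}
    - {"grip": 0.5,"translation": [-15.5,-6.9,0],"roll": 27}

```text
t: 8.83
position: [595.5, -104.9, 312.6]
eef_rot: [1.916, 2.488, -0.0]
ft_force: [-1.4, -0.1, -0.7]
gripper_width: 70.3
gripper_force: 0.0
```

Emit:
send_rows:
  commands:
    - {"grip": 0.5,"translation": [-16.9,0.9,0],"roll": 27}
    - {"grip": 0.5,"translation": [-16.9,0.9,0],"roll": 27}
    - {"grip": 0.5,"translation": [-16.9,0.9,0],"roll": 27}
    - {"grip": 0.5,"translation": [-16.9,0.9,0],"roll": 27}
    - {"grip": 0.5,"translation": [-16.9,0.9,0],"roll": 27}

```text
t: 9.25
position: [648.3, -265.7, 311.7]
eef_rot: [2.444, 1.973, -0.001]
ft_force: [1.2, 0.6, -0.9]
gripper_width: 70.3
gripper_force: 0.0
```

Emit:
send_rows:
  commands:
    - {"grip": 0.5,"translation": [0,0,0],"roll": 0}
    - {"grip": 0.5,"translation": [0,0,0],"roll": 0}
    - {"grip": 0.5,"translation": [0,0,0],"roll": 0}

```text
t: 9.5
position: [648.1, -258.7, 312.8]
eef_rot: [-2.432, -1.988, -0.0]
ft_force: [0.9, 0.3, 0.2]
gripper_width: 70.5
gripper_force: 0.0
```

Run:
```python
from h import *
cv2.imwrite("pics/w4.png",read_camera("wrist")); cv2.imwrite("pics/t4.png",read_camera("top"))
plan((645,-262,213,-12.4))
```

```text
t 9.6 pose [ 648.1 -258.8  313.1  -11.5]
   [-0.4, -0.2, 10.0] roll 1.0 -> [645.0, -262.0, 213.0, -12.4]
```

View pics/w4.png

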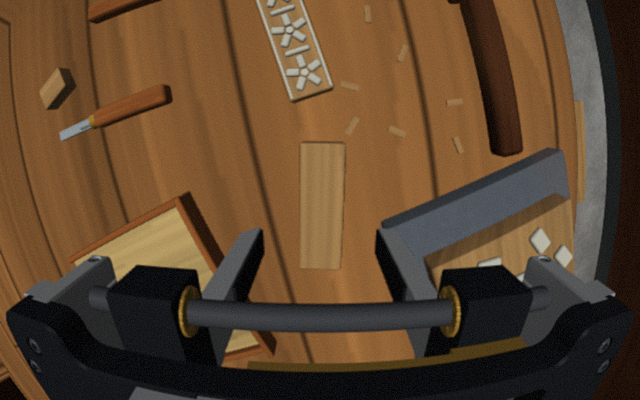

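The blank (300–345, 142–268) is between the fingers. The slate is close on the right, so I'll use a narrower opening.

Emit:
send_rows:
  commands:
    - {"grip": 0.3,"translation": [-0.4,-0.2,2],"roll": 1}
    - {"grip": 0.3,"translation": [-0.4,-0.2,4],"roll": 1}
    - {"grip": 0.3,"translation": [-0.4,-0.2,6.5],"roll": 1}
    - {"grip": 0.3,"translation": [-0.4,-0.2,9],"roll": 1}
    - {"grip": 0.3,"translation": [-0.4,-0.2,10],"roll": 1}

```text
t: 10.02
position: [644.7, -262.6, 209.5]
eef_rot: [-2.448, -1.963, 0.003]
ft_force: [-0.5, 0.3, -0.7]
gripper_width: 61.0
gripper_force: 0.0
```

Emit:
send_rows:
  commands:
    - {"grip": 0.3,"translation": [0,0,0],"roll": 0}
    - {"grip": -0.6,"translation": [0,0,0],"roll": 0}
    - {"grip": -0.6,"translation": [0,0,0],"roll": 0}
    - {"grip": -0.6,"translation": [0,0,0],"roll": 0}
    - {"grip": -0.6,"translation": [0,0,0],"roll": 0}

```text
t: 10.43
position: [645.6, -263.9, 214.4]
eef_rot: [2.451, 1.962, 0.002]
ft_force: [0.7, 1.1, 5.7]
gripper_width: 39.9
gripper_force: 30.0
```

Emit:
send_rows:
  commands:
    - {"grip": -0.6,"translation": [0,0,0],"roll": 0}
    - {"grip": -0.6,"translation": [0,0,0],"roll": 0}
    - {"grip": -0.6,"translation": [0,0,0],"roll": 0}
    - {"grip": -0.6,"translation": [0,0,0],"roll": 0}

```text
t: 10.77
position: [645.5, -264.0, 214.4]
eef_rot: [2.451, 1.962, 0.002]
ft_force: [0.1, 1.6, 6.3]
gripper_width: 39.8
gripper_force: 30.0
```

Emit:
send_rows:
  commands:
    - {"grip": -0.6,"translation": [0,0,-2],"roll": 0}
    - {"grip": -0.6,"translation": [0,0,-4],"roll": 0}
    - {"grip": -0.6,"translation": [0,0,-7],"roll": 0}
    - {"grip": -0.6,"translation": [0,0,-9.5],"roll": 0}
    - {"grip": -0.6,"translation": [0,0,-9.5],"roll": 0}

```text
t: 11.18
position: [645.6, -264.0, 314.1]
eef_rot: [2.447, 1.959, 0.006]
ft_force: [0.1, 0.2, -0.8]
gripper_width: 39.7
gripper_force: 30.0
```

Run:
```python
from h import *
p=pose();print(p)
plan((442,303,308,-84.1),start=(p[0],p[1],308,p[3]))
```

```text
[np.float64(645.6090212182183), np.float64(-264.03638944273416), np.float64(314.1266530676223), np.float64(-12.64373373391212)]
t 11.2 pose [ 645.6 -264.   308.   -12.6]
   [12.7, -8.1, -0.0] roll 18.0 -> 
   [9.6, -11.6, -0.0] roll 18.0 -> 
   [5.6, -14.0, -0.0] roll 18.0 -> 
   [0.9, -15.0, -0.0] roll 17.0 -> [442.0, 303.0, 308.0, -84.1]
```

Emit:
send_rows:
  commands:
    - {"grip": -0.6,"translation": [12.7,-8.1,0],"roll": 18}
    - {"grip": -0.6,"translation": [12.7,-8.1,0],"roll": 18}
    - {"grip": -0.6,"translation": [12.7,-8.1,0],"roll": 18}
    - {"grip": -0.6,"translation": [12.7,-8.1,0],"roll": 18}
    - {"grip": -0.6,"translation": [12.7,-8.1,0],"roll": 18}

```text
t: 11.6
position: [592.8, -118.1, 307.5]
eef_rot: [-2.726, -1.559, 0.001]
ft_force: [1.1, 0.7, -1.2]
gripper_width: 39.6
gripper_force: 30.0
```

Emit:
send_rows:
  commands:
    - {"grip": -0.6,"translation": [9.6,-11.6,0],"roll": 18}
    - {"grip": -0.6,"translation": [9.6,-11.6,0],"roll": 18}
    - {"grip": -0.6,"translation": [9.6,-11.6,0],"roll": 18}
    - {"grip": -0.6,"translation": [9.6,-11.6,0],"roll": 18}
    - {"grip": -0.6,"translation": [9.6,-11.6,0],"roll": 18}

```text
t: 12.02
position: [541.8, 23.0, 307.4]
eef_rot: [-2.937, -1.114, 0.001]
ft_force: [-0.3, 0.2, -0.5]
gripper_width: 39.4
gripper_force: 30.0
```

Emit:
send_rows:
  commands:
    - {"grip": -0.6,"translation": [5.6,-14.0,0],"roll": 18}
    - {"grip": -0.6,"translation": [5.6,-14.0,0],"roll": 18}
    - {"grip": -0.6,"translation": [5.6,-14.0,0],"roll": 18}
    - {"grip": -0.6,"translation": [5.6,-14.0,0],"roll": 18}
    - {"grip": -0.6,"translation": [5.6,-14.0,0],"roll": 18}

```text
t: 12.43
position: [491.3, 165.1, 307.5]
eef_rot: [-3.075, -0.641, 0.001]
ft_force: [0.6, -0.4, -1.7]
gripper_width: 40.1
gripper_force: 30.0
```

Emit:
send_rows:
  commands:
    - {"grip": -0.6,"translation": [0.9,-15.0,0],"roll": 17}
    - {"grip": -0.6,"translation": [0.9,-15.0,0],"roll": 17}
    - {"grip": -0.6,"translation": [0.9,-15.0,0],"roll": 17}
    - {"grip": -0.6,"translation": [0.9,-15.0,0],"roll": 17}
    - {"grip": -0.6,"translation": [0.9,-15.0,0],"roll": 17}

```text
t: 12.85
position: [440.2, 306.4, 307.4]
eef_rot: [-3.136, -0.18, 0.0]
ft_force: [-0.2, -0.3, -1.1]
gripper_width: 39.8
gripper_force: 30.0
```

Emit:
send_rows:
  commands:
    - {"grip": -0.6,"translation": [0,0,0],"roll": 0}
    - {"grip": -0.6,"translation": [0,0,0],"roll": 0}
    - {"grip": -0.6,"translation": [0,0,0],"roll": 0}
    - {"grip": -0.6,"translation": [0,0,0],"roll": 0}

```text
t: 13.18
position: [442.2, 301.8, 307.6]
eef_rot: [3.137, 0.172, -0.0]
ft_force: [0.6, 0.3, -2.0]
gripper_width: 39.6
gripper_force: 30.0
```

Run:
```python
from h import *
plan((442,303,234,-84.1))
```

```text
t 13.2 pose [442.2 301.8 307.6 -83.7]
   [-0.0, -0.1, 7.4] roll 0.0 -> [442.0, 303.0, 234.0, -84.1]
```

Emit:
send_rows:
  commands:
    - {"grip": -0.6,"translation": [0,-0.1,2.5],"roll": 0}
    - {"grip": -0.6,"translation": [0,-0.1,5],"roll": 0}
    - {"grip": -0.6,"translation": [0,-0.1,6.5],"roll": 0}
    - {"grip": -0.6,"translation": [0,-0.1,7.2],"roll": 0}
    - {"grip": -0.6,"translation": [0,-0.1,7.4],"roll": 0}

```text
t: 13.6
position: [441.6, 303.2, 232.7]
eef_rot: [3.136, 0.173, -0.002]
ft_force: [-0.0, -0.3, -1.4]
gripper_width: 39.6
gripper_force: 30.0
```

Emit:
send_rows:
  commands:
    - {"grip": -0.6,"translation": [0,0,0],"roll": 0}
    - {"grip": -0.6,"translation": [0,0,0],"roll": 0}
    - {"grip": 0.25,"translation": [0,0,0],"roll": 0}
    - {"grip": 0.25,"translation": [0,0,0],"roll": 0}
    - {"grip": 0.25,"translation": [0,0,0],"roll": 0}

```text
t: 14.02
position: [441.5, 303.9, 234.4]
eef_rot: [-3.136, -0.174, -0.002]
ft_force: [-0.1, -0.7, -0.5]
gripper_width: 56.1
gripper_force: 0.0
```

Emit:
send_rows:
  commands:
    - {"grip": 0.25,"translation": [0,0,0],"roll": 0}
    - {"grip": 0.25,"translation": [0,0,0],"roll": 0}
    - {"grip": 0.25,"translation": [0,0,-3],"roll": 0}
    - {"grip": 0.25,"translation": [0,0,-6],"roll": 0}
    - {"grip": 0.25,"translation": [0,0,-8],"roll": 0}

```text
t: 14.43
position: [441.4, 304.0, 316.1]
eef_rot: [-3.136, -0.174, -0.002]
ft_force: [0.8, -0.5, 0.6]
gripper_width: 58.9
gripper_force: 0.0
```

Run:
```python
from h import *
p=pose(); plan((655,103,313,13.5),start=(p[0],p[1],313,p[3]))
```

```text
t 14.4 pose [441.4 304.  313.  -83.6]
   [6.3, 7.4, -0.0] roll -32.0 -> 
   [1.4, 9.7, -0.0] roll -33.0 -> 
   [-4.1, 8.9, -0.0] roll -32.0 -> [655.0, 103.0, 313.0, 13.5]
```

Emit:
send_rows:
  commands:
    - {"grip": 0.4,"translation": [6.3,7.4,0],"roll": -32}
    - {"grip": 0.4,"translation": [6.3,7.4,0],"roll": -32}
    - {"grip": 0.4,"translation": [6.3,7.4,0],"roll": -32}
    - {"grip": 0.4,"translation": [6.3,7.4,0],"roll": -32}
    - {"grip": 0.4,"translation": [6.3,7.4,0],"roll": -32}

```text
t: 14.85
position: [512.9, 236.2, 313.5]
eef_rot: [2.965, 1.039, -0.0]
ft_force: [-0.4, 0.5, 0.1]
gripper_width: 65.4
gripper_force: 0.0
```

Emit:
send_rows:
  commands:
    - {"grip": 0.4,"translation": [1.4,9.7,0],"roll": -33}
    - {"grip": 0.4,"translation": [1.4,9.7,0],"roll": -33}
    - {"grip": 0.4,"translation": [1.4,9.7,0],"roll": -33}
    - {"grip": 0.4,"translation": [1.4,9.7,0],"roll": -33}
    - {"grip": 0.4,"translation": [1.4,9.7,0],"roll": -33}

```text
t: 15.27
position: [584.0, 168.8, 313.3]
eef_rot: [-2.547, -1.839, 0.001]
ft_force: [0.1, 0.3, 0.2]
gripper_width: 65.8
gripper_force: 0.0
```

Emit:
send_rows:
  commands:
    - {"grip": 0.4,"translation": [-4.1,8.9,0],"roll": -32}
    - {"grip": 0.4,"translation": [-4.1,8.9,0],"roll": -32}
    - {"grip": 0.4,"translation": [-4.1,8.9,0],"roll": -32}
    - {"grip": 0.4,"translation": [-4.1,8.9,0],"roll": -32}
    - {"grip": 0.4,"translation": [-4.1,8.9,0],"roll": -32}

```text
t: 15.68
position: [655.1, 101.5, 313.1]
eef_rot: [-1.941, -2.47, 0.001]
ft_force: [0.3, 0.6, 0.6]
gripper_width: 65.6
gripper_force: 0.0
```

Emit:
send_rows:
  commands:
    - {"grip": 0.4,"translation": [0,0,0],"roll": 0}
    - {"grip": 0.4,"translation": [0,0,0],"roll": 0}
    - {"grip": 0.4,"translation": [0,0,0],"roll": 0}
    - {"grip": 0.4,"translation": [0,0,0],"roll": 0}

```text
t: 16.02
position: [654.4, 102.8, 313.8]
eef_rot: [1.95, 2.463, 0.0]
ft_force: [-1.1, -0.4, -0.2]
gripper_width: 65.6
gripper_force: 0.0
```

Run:
```python
from h import *
im=read_camera("top"); cv2.imwrite("pics/t5.png",cv2.resize(im[140:320,140:460],None,fx=2.5,fy=2.5,interpolation=cv2.INTER_CUBIC))
plan((655,103,213,13.5))
```

```text
t 16.1 pose [654.5 102.8 313.8  13.3]
   [0.0, 0.1, 10.1] roll -0.0 -> [655.0, 103.0, 213.0, 13.5]
```

View pics/t5.png

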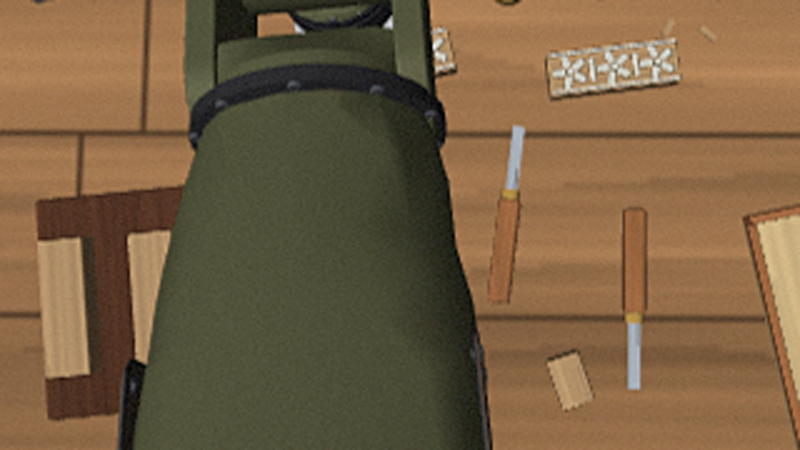

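The left blank is at crop (38–90, 238–377) and the second at (128+, 233+), both on the board and parallel. Picking carved block L.

Emit:
send_rows:
  commands:
    - {"grip": 0.4,"translation": [0,0,2],"roll": 0}
    - {"grip": 0.4,"translation": [0,0,4],"roll": 0}
    - {"grip": 0.4,"translation": [0,0,6.5],"roll": 0}
    - {"grip": 0.4,"translation": [0,0,9],"roll": 0}
    - {"grip": 0.4,"translation": [0,0,10.1],"roll": 0}

```text
t: 16.48
position: [653.8, 102.7, 209.4]
eef_rot: [-1.947, -2.462, 0.004]
ft_force: [-0.5, -0.3, -0.5]
gripper_width: 65.6
gripper_force: 0.0
```

Emit:
send_rows:
  commands:
    - {"grip": 0.4,"translation": [0,0,0],"roll": 0}
    - {"grip": -0.6,"translation": [0,0,0],"roll": 0}
    - {"grip": -0.6,"translation": [0,0,0],"roll": 0}
    - {"grip": -0.6,"translation": [0,0,0],"roll": 0}
    - {"grip": -0.6,"translation": [0,0,0],"roll": 0}

```text
t: 16.9
position: [654.8, 102.7, 214.1]
eef_rot: [1.947, 2.463, 0.003]
ft_force: [0.4, -0.1, 0.3]
gripper_width: 42.5
gripper_force: 0.4
```

Emit:
send_rows:
  commands:
    - {"grip": -0.6,"translation": [0,0,0],"roll": 0}
    - {"grip": -0.6,"translation": [0,0,0],"roll": 0}
    - {"grip": -0.6,"translation": [0,0,0],"roll": 0}
    - {"grip": -0.6,"translation": [0,0,0],"roll": 0}
    - {"grip": -0.6,"translation": [0,0,0],"roll": 0}

```text
t: 17.32
position: [654.8, 102.6, 214.0]
eef_rot: [1.947, 2.463, 0.002]
ft_force: [-0.4, 0.7, 6.1]
gripper_width: 39.6
gripper_force: 30.0
```

Emit:
send_rows:
  commands:
    - {"grip": -0.6,"translation": [0,0,-2],"roll": 0}
    - {"grip": -0.6,"translation": [0,0,-4],"roll": 0}
    - {"grip": -0.6,"translation": [0,0,-7],"roll": 0}
    - {"grip": -0.6,"translation": [0,0,-10.5],"roll": 0}
    - {"grip": -0.6,"translation": [0,0,-10.5],"roll": 0}

```text
t: 17.73
position: [655.1, 102.7, 325.1]
eef_rot: [1.944, 2.459, 0.011]
ft_force: [1.0, -0.2, -1.0]
gripper_width: 39.7
gripper_force: 30.0
```

Run:
```python
from h import *
c=calibration("top")
print(rect([ray_plane("top",((u+.5)/2.5-.5+140,(v+.5)/2.5-.5+140),46,c) for u,v in [(38,240),(83,237),(90,374),(46,377)]],120,40))
p=pose(); plan((478,347,318,5.9),start=(p[0],p[1],318,p[3]))
```

```text
(array([434.6, 385. ]), np.float64(-174.4), 'err 0.8', array([ 40., 120.,  39., 120.]))
t 17.7 pose [655.1 102.7 318.   13.4]
   [13.9, -5.8, -0.0] roll 4.0 -> 
   [13.5, -6.7, -0.0] roll 3.0 -> [478.0, 347.0, 318.0, 5.9]
```

Blank 1 is at (434.6, 385), 5.6°, which is within 2 mm of the goal.

Emit:
send_rows:
  commands:
    - {"grip": -0.6,"translation": [13.9,-5.8,0],"roll": 4}
    - {"grip": -0.6,"translation": [13.9,-5.8,0],"roll": 4}
    - {"grip": -0.6,"translation": [13.9,-5.8,0],"roll": 4}
    - {"grip": -0.6,"translation": [13.9,-5.8,0],"roll": 4}
    - {"grip": -0.6,"translation": [13.9,-5.8,0],"roll": 4}

```text
t: 18.15
position: [563.4, 228.1, 317.7]
eef_rot: [-2.027, -2.399, 0.0]
ft_force: [-0.3, -0.6, -1.2]
gripper_width: 40.1
gripper_force: 30.0
```

Emit:
send_rows:
  commands:
    - {"grip": -0.6,"translation": [13.5,-6.7,0],"roll": 3}
    - {"grip": -0.6,"translation": [13.5,-6.7,0],"roll": 3}
    - {"grip": -0.6,"translation": [13.5,-6.7,0],"roll": 3}
    - {"grip": -0.6,"translation": [13.5,-6.7,0],"roll": 3}
    - {"grip": -0.6,"translation": [13.5,-6.7,0],"roll": 3}

```text
t: 18.57
position: [475.4, 350.0, 317.5]
eef_rot: [-2.09, -2.345, 0.0]
ft_force: [0.9, 0.2, -1.9]
gripper_width: 39.9
gripper_force: 30.0
```

Emit:
send_rows:
  commands:
    - {"grip": -0.6,"translation": [0,0,0],"roll": 0}
    - {"grip": -0.6,"translation": [0,0,0],"roll": 0}
    - {"grip": -0.6,"translation": [0,0,0],"roll": 0}
    - {"grip": -0.6,"translation": [0,0,0],"roll": 0}

```text
t: 18.9
position: [478.7, 345.8, 317.5]
eef_rot: [2.097, 2.339, -0.0]
ft_force: [-0.2, -0.2, -0.9]
gripper_width: 39.7
gripper_force: 30.0
```

Run:
```python
from h import *
plan((478,347,262,5.9))
```

```text
t 18.9 pose [478.7 345.8 317.5   6.3]
   [0.1, -0.1, 5.6] roll 0.0 -> [478.0, 347.0, 262.0, 5.9]
```

Emit:
send_rows:
  commands:
    - {"grip": -0.6,"translation": [0.1,-0.1,2],"roll": 0}
    - {"grip": -0.6,"translation": [0.1,-0.1,3.8],"roll": 0}
    - {"grip": -0.6,"translation": [0.1,-0.1,5],"roll": 0}
    - {"grip": -0.6,"translation": [0.1,-0.1,5.5],"roll": 0}
    - {"grip": -0.6,"translation": [0.1,-0.1,5.7],"roll": 0}

```text
t: 19.32
position: [477.1, 347.3, 260.0]
eef_rot: [-2.095, -2.34, 0.002]
ft_force: [-1.6, -2.5, 3.1]
gripper_width: 39.7
gripper_force: 30.0
```

Emit:
send_rows:
  commands:
    - {"grip": -0.6,"translation": [0,0,0],"roll": 0}
    - {"grip": -0.6,"translation": [0,0,0],"roll": 0}
    - {"grip": 0.25,"translation": [0,0,0],"roll": 0}
    - {"grip": 0.25,"translation": [0,0,0],"roll": 0}
    - {"grip": 0.25,"translation": [0,0,0],"roll": 0}

```text
t: 19.73
position: [476.9, 347.7, 261.2]
eef_rot: [2.095, 2.341, 0.002]
ft_force: [-0.5, 0.6, 0.2]
gripper_width: 56.1
gripper_force: 0.0
```

Emit:
send_rows:
  commands:
    - {"grip": 0.25,"translation": [0,0,0],"roll": 0}
    - {"grip": 0.25,"translation": [0,0,0],"roll": 0}
    - {"grip": 0.25,"translation": [0,0,-2],"roll": 0}
    - {"grip": 0.25,"translation": [0,0,-4],"roll": 0}
    - {"grip": 0.25,"translation": [0,0,-6],"roll": 0}

```text
t: 20.15
position: [476.8, 347.6, 321.3]
eef_rot: [-2.095, -2.341, 0.001]
ft_force: [0.8, -0.9, 0.4]
gripper_width: 59.1
gripper_force: 0.0
```

Run:
```python
from h import *
p=pose(); plan((650,-101.5,320,7),start=(p[0],p[1],320,p[3]))
```

```text
t 20.1 pose [476.8 347.6 320.    6.4]
   [-15.5, 4.1, -0.0] roll -0.0 -> 
   [-15.5, 4.1, -0.0] roll -0.0 -> 
   [-15.6, 4.0, -0.0] roll -1.0 -> [650.0, -101.5, 320.0, 7.0]
```

Emit:
send_rows:
  commands:
    - {"grip": 0.4,"translation": [-15.5,4.1,0],"roll": 0}
    - {"grip": 0.4,"translation": [-15.5,4.1,0],"roll": 0}
    - {"grip": 0.4,"translation": [-15.5,4.1,0],"roll": 0}
    - {"grip": 0.4,"translation": [-15.5,4.1,0],"roll": 0}
    - {"grip": 0.4,"translation": [-15.5,4.1,0],"roll": 0}

```text
t: 20.57
position: [536.4, 193.3, 320.8]
eef_rot: [2.1, 2.336, -0.0]
ft_force: [0.0, 0.4, 0.4]
gripper_width: 65.6
gripper_force: 0.0
```

Emit:
send_rows:
  commands:
    - {"grip": 0.4,"translation": [-15.5,4.1,0],"roll": 0}
    - {"grip": 0.4,"translation": [-15.5,4.1,0],"roll": 0}
    - {"grip": 0.4,"translation": [-15.5,4.1,0],"roll": 0}
    - {"grip": 0.4,"translation": [-15.5,4.1,0],"roll": 0}
    - {"grip": 0.4,"translation": [-15.5,4.1,0],"roll": 0}

```text
t: 20.98
position: [594.0, 43.7, 320.6]
eef_rot: [2.1, 2.336, -0.0]
ft_force: [-0.4, -0.1, 0.6]
gripper_width: 65.7
gripper_force: 0.0
```

Emit:
send_rows:
  commands:
    - {"grip": 0.4,"translation": [-15.6,4.0,0],"roll": -1}
    - {"grip": 0.4,"translation": [-15.6,4.0,0],"roll": -1}
    - {"grip": 0.4,"translation": [-15.6,4.0,0],"roll": -1}
    - {"grip": 0.4,"translation": [-15.6,4.0,0],"roll": -1}
    - {"grip": 0.4,"translation": [-15.6,4.0,0],"roll": -1}

```text
t: 21.4
position: [650.6, -107.1, 320.3]
eef_rot: [2.079, 2.354, -0.001]
ft_force: [-0.3, 0.0, -0.9]
gripper_width: 66.2
gripper_force: 0.0
```

Emit:
send_rows:
  commands:
    - {"grip": 0.4,"translation": [0,0,0],"roll": 0}
    - {"grip": 0.4,"translation": [0,0,0],"roll": 0}
    - {"grip": 0.4,"translation": [0,0,0],"roll": 0}
    - {"grip": 0.4,"translation": [0,0,0],"roll": 0}

```text
t: 21.73
position: [649.6, -100.6, 320.9]
eef_rot: [2.072, 2.361, 0.0]
ft_force: [-0.1, -0.1, 0.6]
gripper_width: 65.9
gripper_force: 0.0
```

Run:
```python
from h import *
im=read_camera("top"); cv2.imwrite("pics/t6.png",cv2.resize(im[140:320,140:460],None,fx=2.5,fy=2.5,interpolation=cv2.INTER_CUBIC))
plan((650,-101.5,213,7))
```

```text
t 21.8 pose [ 649.6 -100.7  321.     7.4]
   [-0.1, 0.0, 10.8] roll 0.0 -> [650.0, -101.5, 213.0, 7.0]
```

View pics/t6.png

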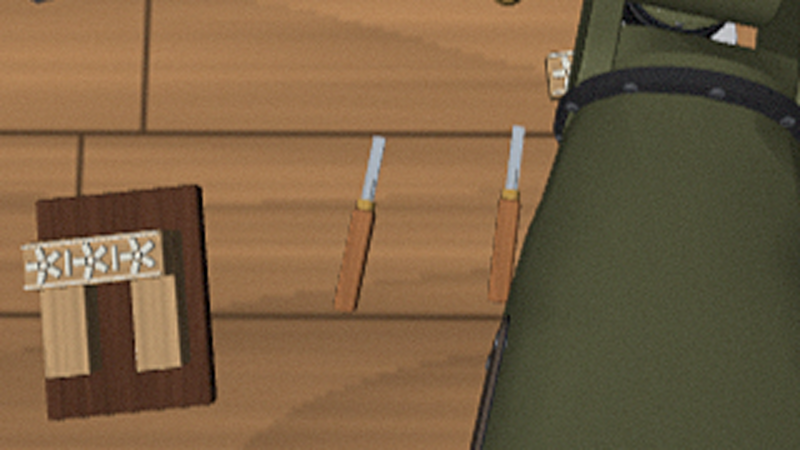

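The first carved block lies across the blanks at crop (22–163, 229–291). Picking the second one.

Emit:
send_rows:
  commands:
    - {"grip": 0.4,"translation": [-0.1,0,2],"roll": 0}
    - {"grip": 0.4,"translation": [-0.1,0,4.5],"roll": 0}
    - {"grip": 0.4,"translation": [-0.1,0,7],"roll": 0}
    - {"grip": 0.4,"translation": [-0.1,0,9.5],"roll": 0}
    - {"grip": 0.4,"translation": [-0.1,0,10.7],"roll": 0}

```text
t: 22.2
position: [649.2, -102.1, 210.7]
eef_rot: [-2.071, -2.358, 0.003]
ft_force: [-0.9, 0.8, 0.2]
gripper_width: 65.7
gripper_force: 0.0
```

Emit:
send_rows:
  commands:
    - {"grip": 0.4,"translation": [0,0,0],"roll": 0}
    - {"grip": -0.6,"translation": [0,0,0],"roll": 0}
    - {"grip": -0.6,"translation": [0,0,0],"roll": 0}
    - {"grip": -0.6,"translation": [0,0,0],"roll": 0}
    - {"grip": -0.6,"translation": [0,0,0],"roll": 0}

```text
t: 22.62
position: [650.1, -103.0, 215.2]
eef_rot: [2.073, 2.358, 0.002]
ft_force: [1.1, -0.2, 1.6]
gripper_width: 42.5
gripper_force: 0.4
```

Emit:
send_rows:
  commands:
    - {"grip": -0.6,"translation": [0,0,0],"roll": 0}
    - {"grip": -0.6,"translation": [0,0,0],"roll": 0}
    - {"grip": -0.6,"translation": [0,0,0],"roll": 0}
    - {"grip": -0.6,"translation": [0,0,0],"roll": 0}
    - {"grip": -0.6,"translation": [0,0,0],"roll": 0}

```text
t: 23.03
position: [650.1, -103.0, 215.0]
eef_rot: [2.073, 2.358, 0.002]
ft_force: [-1.0, 0.2, 6.2]
gripper_width: 39.4
gripper_force: 30.0
```

Emit:
send_rows:
  commands:
    - {"grip": -0.6,"translation": [0,0,-2],"roll": 0}
    - {"grip": -0.6,"translation": [0,0,-5],"roll": 0}
    - {"grip": -0.6,"translation": [0,0,-8],"roll": 0}
    - {"grip": -0.6,"translation": [0,0,-12],"roll": 0}
    - {"grip": -0.6,"translation": [0,0,-12],"roll": 0}

```text
t: 23.45
position: [650.3, -103.1, 342.1]
eef_rot: [2.068, 2.352, 0.008]
ft_force: [0.6, -0.3, 0.0]
gripper_width: 39.6
gripper_force: 30.0
```

Run:
```python
from h import *
c=calibration("top")
print(rect([ray_plane("top",((u+.5)/2.5-.5+140,(v+.5)/2.5-.5+140),79,c) for u,v in [(22,246),(160,229),(163,276),(26,291)]],120,40))
p=pose(); plan((398,339,333,5.9),start=(p[0],p[1],333,p[3]))
```

```text
(array([475.9, 347.3]), np.float64(-83.2), 'err 1.7', array([118.,  40., 117.,  38.]))
t 23.4 pose [ 650.3 -103.1  333.     7.4]
   [15.7, -6.5, -0.0] roll 0.0 -> 
   [15.7, -6.4, -0.0] roll 1.0 -> 
   [15.6, -6.7, -0.0] roll 0.0 -> [398.0, 339.0, 333.0, 5.9]
```

Emit:
send_rows:
  commands:
    - {"grip": -0.6,"translation": [15.7,-6.5,0],"roll": 0}
    - {"grip": -0.6,"translation": [15.7,-6.5,0],"roll": 0}
    - {"grip": -0.6,"translation": [15.7,-6.5,0],"roll": 0}
    - {"grip": -0.6,"translation": [15.7,-6.5,0],"roll": 0}
    - {"grip": -0.6,"translation": [15.7,-6.5,0],"roll": 0}

```text
t: 23.87
position: [562.7, 48.9, 333.8]
eef_rot: [-2.069, -2.362, -0.0]
ft_force: [0.0, -0.5, -1.1]
gripper_width: 39.5
gripper_force: 30.0
```

Emit:
send_rows:
  commands:
    - {"grip": -0.6,"translation": [15.7,-6.4,0],"roll": 1}
    - {"grip": -0.6,"translation": [15.7,-6.4,0],"roll": 1}
    - {"grip": -0.6,"translation": [15.7,-6.4,0],"roll": 1}
    - {"grip": -0.6,"translation": [15.7,-6.4,0],"roll": 1}
    - {"grip": -0.6,"translation": [15.7,-6.4,0],"roll": 1}

```text
t: 24.28
position: [479.0, 196.1, 333.8]
eef_rot: [-2.09, -2.345, -0.001]
ft_force: [-0.3, -0.8, -1.0]
gripper_width: 39.5
gripper_force: 30.0
```

Emit:
send_rows:
  commands:
    - {"grip": -0.6,"translation": [15.6,-6.7,0],"roll": 0}
    - {"grip": -0.6,"translation": [15.6,-6.7,0],"roll": 0}
    - {"grip": -0.6,"translation": [15.6,-6.7,0],"roll": 0}
    - {"grip": -0.6,"translation": [15.6,-6.7,0],"roll": 0}
    - {"grip": -0.6,"translation": [15.6,-6.7,0],"roll": 0}

```text
t: 24.7
position: [395.1, 343.6, 333.8]
eef_rot: [-2.089, -2.345, -0.001]
ft_force: [0.5, -0.0, -1.2]
gripper_width: 39.6
gripper_force: 30.0
```

Emit:
send_rows:
  commands:
    - {"grip": -0.6,"translation": [0,0,0],"roll": 0}
    - {"grip": -0.6,"translation": [0,0,0],"roll": 0}
    - {"grip": -0.6,"translation": [0,0,0],"roll": 0}
    - {"grip": -0.6,"translation": [0,0,0],"roll": 0}

```text
t: 25.03
position: [398.7, 338.5, 333.7]
eef_rot: [2.097, 2.339, -0.0]
ft_force: [0.7, -0.2, -0.8]
gripper_width: 39.7
gripper_force: 30.0
```

Run:
```python
from h import *
plan((397,339,262,5.9))
```

```text
t 25.0 pose [398.7 338.5 333.7   6.2]
   [0.1, -0.2, 7.2] roll 0.0 -> [397.0, 339.0, 262.0, 5.9]
```

Emit:
send_rows:
  commands:
    - {"grip": -0.6,"translation": [0.1,-0.2,2.5],"roll": 0}
    - {"grip": -0.6,"translation": [0.1,-0.2,5],"roll": 0}
    - {"grip": -0.6,"translation": [0.1,-0.2,6.4],"roll": 0}
    - {"grip": -0.6,"translation": [0.1,-0.2,7],"roll": 0}
    - {"grip": -0.6,"translation": [0.1,-0.2,7.2],"roll": 0}

```text
t: 25.45
position: [396.2, 339.7, 261.1]
eef_rot: [-2.096, -2.34, 0.002]
ft_force: [-0.9, -0.2, -1.3]
gripper_width: 39.9
gripper_force: 30.0
```

Emit:
send_rows:
  commands:
    - {"grip": -0.6,"translation": [0,0,0],"roll": 0}
    - {"grip": -0.6,"translation": [0,0,0],"roll": 0}
    - {"grip": 0.25,"translation": [0,0,0],"roll": 0}
    - {"grip": 0.25,"translation": [0,0,0],"roll": 0}
    - {"grip": 0.25,"translation": [0,0,0],"roll": 0}

```text
t: 25.87
position: [395.8, 340.4, 262.3]
eef_rot: [2.095, 2.341, 0.002]
ft_force: [-0.4, 0.2, -0.6]
gripper_width: 56.6
gripper_force: 0.0
```

Emit:
send_rows:
  commands:
    - {"grip": 0.25,"translation": [0,0,0],"roll": 0}
    - {"grip": 0.25,"translation": [0,0,0],"roll": 0}
    - {"grip": 0.25,"translation": [0,0,-2],"roll": 0}
    - {"grip": 0.25,"translation": [0,0,-4],"roll": 0}
    - {"grip": 0.25,"translation": [0,0,-7],"roll": 0}

```text
t: 26.28
position: [395.5, 340.2, 331.0]
eef_rot: [-2.094, -2.341, 0.005]
ft_force: [0.8, 0.1, 0.2]
gripper_width: 59.1
gripper_force: 0.0
```

Run:
```python
from h import *
im=read_camera("top"); cv2.imwrite("pics/t7.png",cv2.resize(im[170:320,250:450],None,fx=3.5,fy=3.5,interpolation=cv2.INTER_CUBIC))
print(pose())
```

```text
[np.float64(396.15741052433293), np.float64(340.7449981248161), np.float64(337.8908090399656), np.float64(6.359411365308857)]
```

View pics/t7.png

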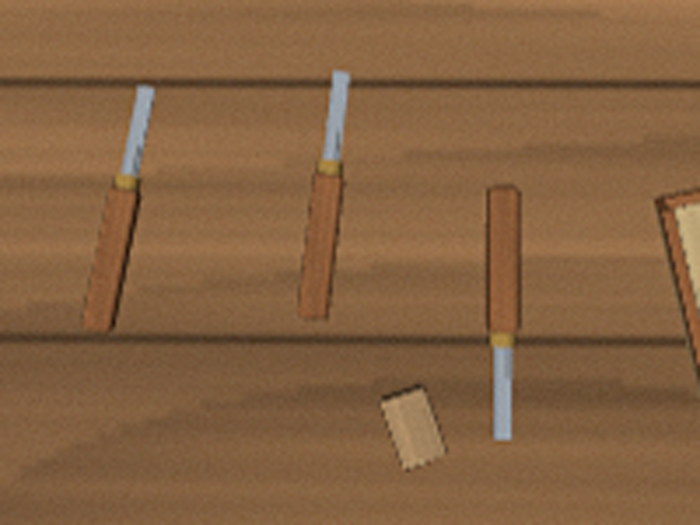

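No chisel has been disturbed: the handles' rear ends are at crop (98,330), (313,318) and (503,186), matching the first fit. Going to chisel 1.

Run:
```python
from h import *
plan((478,134,318,-100),start=(396,340.5,331,6.3))
```

```text
t 26.3 pose [396.  340.5 331.    6.3]
   [-5.4, 1.5, 0.3] roll 27.0 -> 
   [-4.1, 3.7, 0.3] roll 26.0 -> 
   [-2.0, 5.2, 0.4] roll 27.0 -> 
   [0.5, 5.5, 0.3] roll 26.0 -> [478.0, 134.0, 318.0, -100.0]
```

Emit:
send_rows:
  commands:
    - {"grip": 0,"translation": [-5.4,1.5,0],"roll": 27}
    - {"grip": 0,"translation": [-5.4,1.5,0],"roll": 27}
    - {"grip": 0,"translation": [-5.4,1.5,0],"roll": 27}
    - {"grip": 0,"translation": [-5.4,1.5,0],"roll": 27}
    - {"grip": 0,"translation": [-5.4,1.5,0],"roll": 27}

```text
t: 26.75
position: [416.7, 288.1, 331.7]
eef_rot: [-2.588, -1.781, -0.001]
ft_force: [-0.6, 0.6, -0.1]
gripper_width: 46.9
gripper_force: 0.0
```

Emit:
send_rows:
  commands:
    - {"grip": 0,"translation": [-4.1,3.7,0],"roll": 26}
    - {"grip": 0,"translation": [-4.1,3.7,0],"roll": 26}
    - {"grip": 0,"translation": [-4.1,3.7,0],"roll": 26}
    - {"grip": 0,"translation": [-4.1,3.7,0],"roll": 26}
    - {"grip": 0,"translation": [-4.1,3.7,0],"roll": 26}

```text
t: 27.17
position: [436.8, 236.8, 331.7]
eef_rot: [-2.92, -1.16, -0.0]
ft_force: [0.4, 0.6, 0.5]
gripper_width: 47.2
gripper_force: 0.0
```

Emit:
send_rows:
  commands:
    - {"grip": 0,"translation": [-2.0,5.2,0.6],"roll": 27}
    - {"grip": 0,"translation": [-2.0,5.2,0.6],"roll": 27}
    - {"grip": 0,"translation": [-2.0,5.2,0.6],"roll": 27}
    - {"grip": 0,"translation": [-2.0,5.2,0.6],"roll": 27}
    - {"grip": 0,"translation": [-2.0,5.2,0.6],"roll": 27}

```text
t: 27.58
position: [458.0, 185.4, 325.6]
eef_rot: [-3.109, -0.448, 0.0]
ft_force: [0.2, 1.1, 0.7]
gripper_width: 47.3
gripper_force: 0.0
```

Emit:
send_rows:
  commands:
    - {"grip": 0,"translation": [0.5,5.5,0.6],"roll": 26}
    - {"grip": 0,"translation": [0.5,5.5,0.6],"roll": 26}
    - {"grip": 0,"translation": [0.5,5.5,0.6],"roll": 26}
    - {"grip": 0,"translation": [0.5,5.5,0.6],"roll": 26}
    - {"grip": 0,"translation": [0.5,5.5,0.6],"roll": 26}

```text
t: 28.0
position: [478.2, 134.1, 319.6]
eef_rot: [-3.131, 0.259, -0.0]
ft_force: [-0.1, 0.1, 0.3]
gripper_width: 46.9
gripper_force: 0.0
```

Emit:
send_rows:
  commands:
    - {"grip": 0,"translation": [0,0,0],"roll": 0}
    - {"grip": 0,"translation": [0,0,0],"roll": 0}
    - {"grip": 0,"translation": [0,0,0],"roll": 0}
    - {"grip": 0,"translation": [0,0,0],"roll": 0}

```text
t: 28.33
position: [478.2, 134.2, 319.7]
eef_rot: [3.131, -0.259, 0.0]
ft_force: [-0.7, -0.4, -0.4]
gripper_width: 46.9
gripper_force: 0.0
```

Run:
```python
from h import *
plan((478,134,205,-100))
cv2.imwrite("pics/w8.png",read_camera("wrist"))
```

```text
t 28.3 pose [478.2 134.2 319.7 -99.5]
   [-0.0, 0.0, 11.5] roll 1.0 -> [478.0, 134.0, 205.0, -100.0]
```

View pics/w8.png

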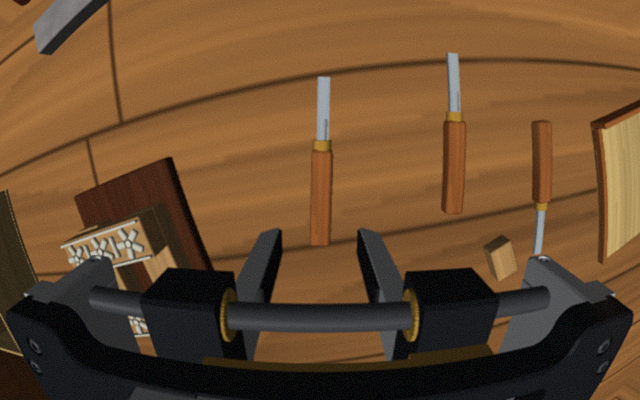

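The chisel's handle (310–332, 150–245) is centred between the fingers.

Emit:
send_rows:
  commands:
    - {"grip": 0,"translation": [0,0,3],"roll": 0}
    - {"grip": 0,"translation": [0,0,6],"roll": 0}
    - {"grip": 0,"translation": [0,0,9],"roll": 0}
    - {"grip": 0,"translation": [0,0,10.8],"roll": 0}
    - {"grip": 0,"translation": [0,0,11.4],"roll": 0}

```text
t: 28.8
position: [477.5, 133.9, 203.0]
eef_rot: [3.129, -0.262, -0.006]
ft_force: [0.4, 0.0, -0.7]
gripper_width: 47.0
gripper_force: 0.0
```

Emit:
send_rows:
  commands:
    - {"grip": 0,"translation": [0,0,0],"roll": 0}
    - {"grip": -0.9,"translation": [0,0,0],"roll": 0}
    - {"grip": -0.9,"translation": [0,0,0],"roll": 0}
    - {"grip": -0.9,"translation": [0,0,0],"roll": 0}
    - {"grip": -0.9,"translation": [0,0,0],"roll": 0}

```text
t: 29.22
position: [478.4, 134.1, 206.7]
eef_rot: [-3.13, 0.264, -0.003]
ft_force: [0.5, 0.3, 0.5]
gripper_width: 23.8
gripper_force: 0.0
```

Emit:
send_rows:
  commands:
    - {"grip": -0.9,"translation": [0,0,0],"roll": 0}
    - {"grip": -0.9,"translation": [0,0,0],"roll": 0}
    - {"grip": -0.9,"translation": [0,0,0],"roll": 0}
    - {"grip": -0.9,"translation": [0,0,0],"roll": 0}
    - {"grip": -0.9,"translation": [0,0,0],"roll": 0}

```text
t: 29.63
position: [478.4, 134.0, 206.4]
eef_rot: [-3.13, 0.264, -0.002]
ft_force: [-1.3, 0.2, 6.7]
gripper_width: 19.8
gripper_force: 30.0
```

Emit:
send_rows:
  commands:
    - {"grip": -0.9,"translation": [0,0,-2],"roll": 0}
    - {"grip": -0.9,"translation": [0,0,-4.5],"roll": 0}
    - {"grip": -0.9,"translation": [0,0,-7],"roll": 0}
    - {"grip": -0.9,"translation": [0,0,-9],"roll": 0}
    - {"grip": -0.9,"translation": [0,0,-9],"roll": 0}

```text
t: 30.05
position: [478.7, 134.1, 299.5]
eef_rot: [-3.129, 0.264, -0.009]
ft_force: [0.6, 0.3, -0.1]
gripper_width: 20.0
gripper_force: 30.0
```

Run:
```python
from h import *
p=pose(); plan((403,-406,297,-78.2),start=(p[0],p[1],297,p[3]))
```

```text
t 30.1 pose [478.7 134.1 297.  -99.6]
   [0.5, 18.2, -0.0] roll -7.0 -> 
   [-1.7, 18.1, -0.0] roll -7.0 -> 
   [-3.8, 17.7, -0.0] roll -7.0 -> [403.0, -406.0, 297.0, -78.2]
```

Emit:
send_rows:
  commands:
    - {"grip": -0.9,"translation": [0.5,18.2,0],"roll": -7}
    - {"grip": -0.9,"translation": [0.5,18.2,0],"roll": -7}
    - {"grip": -0.9,"translation": [0.5,18.2,0],"roll": -7}
    - {"grip": -0.9,"translation": [0.5,18.2,0],"roll": -7}
    - {"grip": -0.9,"translation": [0.5,18.2,0],"roll": -7}

```text
t: 30.47
position: [451.6, -49.4, 295.0]
eef_rot: [3.14, -0.075, -0.001]
ft_force: [0.5, 0.6, -0.9]
gripper_width: 19.5
gripper_force: 30.0
```

Emit:
send_rows:
  commands:
    - {"grip": -0.9,"translation": [-1.7,18.1,0],"roll": -7}
    - {"grip": -0.9,"translation": [-1.7,18.1,0],"roll": -7}
    - {"grip": -0.9,"translation": [-1.7,18.1,0],"roll": -7}
    - {"grip": -0.9,"translation": [-1.7,18.1,0],"roll": -7}
    - {"grip": -0.9,"translation": [-1.7,18.1,0],"roll": -7}

```text
t: 30.88
position: [426.2, -229.7, 295.0]
eef_rot: [3.139, 0.116, -0.001]
ft_force: [-0.2, -0.0, -0.2]
gripper_width: 19.8
gripper_force: 30.0
```

Emit:
send_rows:
  commands:
    - {"grip": -0.9,"translation": [-3.8,17.7,0],"roll": -7}
    - {"grip": -0.9,"translation": [-3.8,17.7,0],"roll": -7}
    - {"grip": -0.9,"translation": [-3.8,17.7,0],"roll": -7}
    - {"grip": -0.9,"translation": [-3.8,17.7,0],"roll": -7}
    - {"grip": -0.9,"translation": [-3.8,17.7,0],"roll": -7}

```text
t: 31.3
position: [401.4, -409.5, 294.6]
eef_rot: [3.126, 0.307, -0.001]
ft_force: [-0.9, 0.2, -1.2]
gripper_width: 19.5
gripper_force: 30.0
```

Emit:
send_rows:
  commands:
    - {"grip": -0.9,"translation": [0,0,0],"roll": 0}
    - {"grip": -0.9,"translation": [0,0,0],"roll": 0}
    - {"grip": -0.9,"translation": [0,0,0],"roll": 0}
    - {"grip": -0.9,"translation": [0,0,0],"roll": 0}

```text
t: 31.63
position: [403.2, -404.6, 295.4]
eef_rot: [-3.126, -0.312, 0.0]
ft_force: [1.1, 0.4, -0.5]
gripper_width: 19.6
gripper_force: 30.0
```

Run:
```python
from h import *
plan((403,-406,213,-78.2))
```

```text
t 31.6 pose [ 403.2 -404.6  295.4  -78.6]
   [-0.0, 0.1, 8.2] roll -0.0 -> [403.0, -406.0, 213.0, -78.2]
```

Emit:
send_rows:
  commands:
    - {"grip": -0.9,"translation": [0,0.1,2.5],"roll": 0}
    - {"grip": -0.9,"translation": [0,0.1,5],"roll": 0}
    - {"grip": -0.9,"translation": [0,0.1,7],"roll": 0}
    - {"grip": -0.9,"translation": [0,0.1,7.8],"roll": 0}
    - {"grip": -0.9,"translation": [0,0.1,8.1],"roll": 0}

```text
t: 32.05
position: [403.3, -405.8, 213.5]
eef_rot: [-3.124, -0.312, 0.002]
ft_force: [1.0, 0.3, -0.7]
gripper_width: 20.2
gripper_force: 30.0
```

Emit:
send_rows:
  commands:
    - {"grip": -0.9,"translation": [0,0,0],"roll": 0}
    - {"grip": -0.9,"translation": [0,0,0],"roll": 0}
    - {"grip": 0,"translation": [0,0,0],"roll": 0}
    - {"grip": 0,"translation": [0,0,0],"roll": 0}
    - {"grip": 0,"translation": [0,0,0],"roll": 0}

```text
t: 32.47
position: [403.1, -406.8, 215.5]
eef_rot: [3.125, 0.311, 0.001]
ft_force: [0.4, 0.1, 0.0]
gripper_width: 35.7
gripper_force: 0.0
```

Emit:
send_rows:
  commands:
    - {"grip": 0,"translation": [0,0,0],"roll": 0}
    - {"grip": 0,"translation": [0,0,0],"roll": 0}
    - {"grip": 0,"translation": [0,0,-3],"roll": 0}
    - {"grip": 0,"translation": [0,0,-6],"roll": 0}
    - {"grip": 0,"translation": [0,0,-9],"roll": 0}

```text
t: 32.88
position: [403.0, -406.5, 305.7]
eef_rot: [-3.125, -0.311, 0.001]
ft_force: [0.6, 0.1, -0.0]
gripper_width: 47.0
gripper_force: 0.0
```

Run:
```python
from h import *
p=pose(); plan((486,-2.6,304,-96.5),start=(p[0],p[1],304,p[3]))
```

```text
t 32.9 pose [ 403.  -406.5  304.   -78.6]
   [5.4, -12.7, -0.0] roll 6.0 -> 
   [4.0, -13.1, -0.0] roll 6.0 -> 
   [2.6, -13.5, -0.0] roll 6.0 -> [486.0, -2.6, 304.0, -96.5]
```

```bash
cat >> h.py <<'E'
def changed(name="chk"):
    a=cv2.imread("pics/top0.png"); b=read_camera("top"); cv2.imwrite(f"pics/{name}.png",b)
    d=(cv2.absdiff(a,b).max(2)>45).astype(np.uint8); d=cv2.morphologyEx(d,cv2.MORPH_OPEN,np.ones((3,3)))
    n,l,s,c=cv2.connectedComponentsWithStats(d)
    print("changed (x,y,w,h,area):",[r.tolist() for r in s[1:]])
E
python3 -c "
from h import *
changed()"
```

```text
changed (x,y,w,h,area): [[306, 155, 7, 14, 46], [396, 157, 7, 10, 37], [289, 159, 7, 14, 46], [297, 159, 3, 3, 9], [315, 161, 3, 3, 9], [361, 161, 8, 13, 50], [379, 161, 7, 8, 32], [405, 160, 3, 3, 9], [271, 163, 8, 14, 49], [247, 165, 3, 17, 51], [279, 164, 3, 3, 9], [298, 165, 3, 3, 9], [369, 165, 3, 3, 9], [405, 165, 3, 3, 9], [387, 167, 4, 3, 12], [281, 169, 3, 3, 9], [383, 170, 3, 5, 15], [285, 194, 9, 26, 120], [508, 228, 10, 25, 115], [150, 232, 61, 63, 2552], [512, 258, 128, 142, 9308], [633, 262, 7, 16, 103], [0, 391, 19, 9, 137]]
```

Emit:
send_rows:
  commands:
    - {"grip": 0,"translation": [5.4,-12.7,0],"roll": 6}
    - {"grip": 0,"translation": [5.4,-12.7,0],"roll": 6}
    - {"grip": 0,"translation": [5.4,-12.7,0],"roll": 6}
    - {"grip": 0,"translation": [5.4,-12.7,0],"roll": 6}
    - {"grip": 0,"translation": [5.4,-12.7,0],"roll": 6}

```text
t: 33.35
position: [431.6, -269.2, 304.9]
eef_rot: [-3.138, -0.152, -0.0]
ft_force: [-0.7, -0.5, -1.0]
gripper_width: 47.2
gripper_force: 0.0
```

Emit:
send_rows:
  commands:
    - {"grip": 0,"translation": [4.0,-13.1,0],"roll": 6}
    - {"grip": 0,"translation": [4.0,-13.1,0],"roll": 6}
    - {"grip": 0,"translation": [4.0,-13.1,0],"roll": 6}
    - {"grip": 0,"translation": [4.0,-13.1,0],"roll": 6}
    - {"grip": 0,"translation": [4.0,-13.1,0],"roll": 6}

```text
t: 33.77
position: [459.2, -136.2, 304.8]
eef_rot: [3.141, -0.013, 0.001]
ft_force: [-0.5, -0.8, -0.0]
gripper_width: 47.1
gripper_force: 0.0
```

Emit:
send_rows:
  commands:
    - {"grip": 0,"translation": [2.6,-13.5,0],"roll": 6}
    - {"grip": 0,"translation": [2.6,-13.5,0],"roll": 6}
    - {"grip": 0,"translation": [2.6,-13.5,0],"roll": 6}
    - {"grip": 0,"translation": [2.6,-13.5,0],"roll": 6}
    - {"grip": 0,"translation": [2.6,-13.5,0],"roll": 6}

```text
t: 34.18
position: [486.9, -1.8, 304.6]
eef_rot: [3.136, -0.179, 0.001]
ft_force: [-0.4, -0.1, 0.5]
gripper_width: 47.2
gripper_force: 0.0
```

Emit:
send_rows:
  commands:
    - {"grip": 0,"translation": [0,0,0],"roll": 0}
    - {"grip": 0,"translation": [0,0,0],"roll": 0}
    - {"grip": 0,"translation": [0,0,0],"roll": 0}
    - {"grip": 0,"translation": [0,0,0],"roll": 0}

```text
t: 34.52
position: [486.1, -4.0, 304.6]
eef_rot: [3.136, -0.185, -0.0]
ft_force: [-0.1, -0.8, -0.1]
gripper_width: 47.0
gripper_force: 0.0
```

Run:
```python
from h import *
plan((486,-2.6,205,-96.5))
im=read_camera("wrist"); cv2.imwrite("pics/w9.png",im)
c=calibration("wrist")
# steel: low saturation, bright; look for blob near image centre columns
h=cv2.cvtColor(im,cv2.COLOR_BGR2HSV); m=((h[...,1]<75)&(h[...,2]>110)).astype(np.uint8); m[230:]=0
n,l,s,ce=cv2.connectedComponentsWithStats(m)
for i in range(1,n):
    if 150<s[i,4]<3000:
        p=np.argwhere(l==i)[:,::-1]; t=p[p[:,1].argmin()]; b=p[p[:,1].argmax()]
        print(s[i].tolist(),"end pts",ray_plane("wrist",t,12,c).round(),ray_plane("wrist",b,12,c).round())
```

```text
t 34.5 pose [486.1  -4.  304.6 -96.8]
   [-0.0, -0.1, 10.0] roll -0.0 -> [486.0, -2.6, 205.0, -96.5]
[0, 0, 30, 57, 944] end pts [843. 424.] [745. 411.]
[313, 73, 14, 67, 879] end pts [601. -13.] [543.  -5.]
[616, 145, 6, 45, 195] end pts [ 515. -400.] [ 456. -403.]
```

Chisel 2 is where expected, with its tip at (601,-13). Picking it.

Emit:
send_rows:
  commands:
    - {"grip": 0,"translation": [0,-0.1,3],"roll": 0}
    - {"grip": 0,"translation": [0,-0.1,6],"roll": 0}
    - {"grip": 0,"translation": [0,-0.1,8],"roll": 0}
    - {"grip": 0,"translation": [0,-0.1,9.5],"roll": 0}
    - {"grip": 0,"translation": [0,-0.1,9.9],"roll": 0}

```text
t: 34.98
position: [485.7, -2.1, 203.5]
eef_rot: [-3.136, 0.183, 0.005]
ft_force: [-1.0, 0.5, 0.4]
gripper_width: 47.1
gripper_force: 0.0
```

Emit:
send_rows:
  commands:
    - {"grip": 0,"translation": [0,0,0],"roll": 0}
    - {"grip": -0.9,"translation": [0,0,0],"roll": 0}
    - {"grip": -0.9,"translation": [0,0,0],"roll": 0}
    - {"grip": -0.9,"translation": [0,0,0],"roll": 0}
    - {"grip": -0.9,"translation": [0,0,0],"roll": 0}

```text
t: 35.4
position: [486.4, -1.7, 206.4]
eef_rot: [3.136, -0.182, 0.002]
ft_force: [0.5, -0.9, -0.1]
gripper_width: 23.7
gripper_force: 0.2
```

Emit:
send_rows:
  commands:
    - {"grip": -0.9,"translation": [0,0,0],"roll": 0}
    - {"grip": -0.9,"translation": [0,0,0],"roll": 0}
    - {"grip": -0.9,"translation": [0,0,0],"roll": 0}
    - {"grip": -0.9,"translation": [0,0,0],"roll": 0}
    - {"grip": -0.9,"translation": [0,0,0],"roll": 0}

```text
t: 35.82
position: [486.4, -1.7, 206.3]
eef_rot: [3.136, -0.182, 0.001]
ft_force: [-2.2, -0.5, 6.7]
gripper_width: 19.5
gripper_force: 30.0
```

Emit:
send_rows:
  commands:
    - {"grip": -0.9,"translation": [0,0,-2],"roll": 0}
    - {"grip": -0.9,"translation": [0,0,-4.5],"roll": 0}
    - {"grip": -0.9,"translation": [0,0,-7],"roll": 0}
    - {"grip": -0.9,"translation": [0,0,-9],"roll": 0}
    - {"grip": -0.9,"translation": [0,0,-9],"roll": 0}

```text
t: 36.23
position: [486.8, -1.6, 299.4]
eef_rot: [3.136, -0.182, 0.009]
ft_force: [-0.0, -0.7, 0.2]
gripper_width: 19.8
gripper_force: 30.0
```

Run:
```python
from h import *
p=pose(); plan((393,-357,295,-78.2),start=(p[0],p[1],295,p[3]))
im=cv2.imread("pics/chk.png");c=calibration("top")
h=cv2.cvtColor(im,cv2.COLOR_BGR2HSV); m=(h[...,1]<75)&(h[...,2]>110); m[:,:500]=0;m[:,525:]=0;m[:220]=0;m[262:]=0
p=np.argwhere(m)[:,::-1]; v=cv2.fitLine(p.astype(np.float32),cv2.DIST_L2,0,.01,.01).ravel()
t=(p[:,1].max()-v[3])/v[1]; u=(p[:,1].min()-v[3])/v[1]
A=ray_plane("top",v[2:]+u*v[:2],16,c);B=ray_plane("top",v[2:]+t*v[:2],16,c)
print(len(p),A,B,np.degrees(np.arctan2(*(A-B)[::-1])))
```

```text
t 36.2 pose [486.8  -1.6 295.  -96.6]
   [-2.6, 18.2, -0.0] roll -9.0 -> 
   [-5.4, 17.6, -0.0] roll -9.0 -> [393.0, -357.0, 295.0, -78.2]
148 [ 515.13955394 -386.47396817] [ 454.30264484 -396.93253835] 9.754461598070225
```

Emit:
send_rows:
  commands:
    - {"grip": -0.9,"translation": [-2.6,18.2,0],"roll": -9}
    - {"grip": -0.9,"translation": [-2.6,18.2,0],"roll": -9}
    - {"grip": -0.9,"translation": [-2.6,18.2,0],"roll": -9}
    - {"grip": -0.9,"translation": [-2.6,18.2,0],"roll": -9}
    - {"grip": -0.9,"translation": [-2.6,18.2,0],"roll": -9}

```text
t: 36.65
position: [438.0, -182.3, 294.9]
eef_rot: [3.141, 0.062, -0.001]
ft_force: [0.3, 1.2, -1.1]
gripper_width: 20.0
gripper_force: 30.0
```

Emit:
send_rows:
  commands:
    - {"grip": -0.9,"translation": [-5.4,17.6,0],"roll": -9}
    - {"grip": -0.9,"translation": [-5.4,17.6,0],"roll": -9}
    - {"grip": -0.9,"translation": [-5.4,17.6,0],"roll": -9}
    - {"grip": -0.9,"translation": [-5.4,17.6,0],"roll": -9}
    - {"grip": -0.9,"translation": [-5.4,17.6,0],"roll": -9}

```text
t: 37.07
position: [391.0, -360.7, 294.7]
eef_rot: [-3.126, -0.308, 0.001]
ft_force: [-0.2, 0.1, 0.3]
gripper_width: 19.9
gripper_force: 30.0
```

Emit:
send_rows:
  commands:
    - {"grip": -0.9,"translation": [0,0,0],"roll": 0}
    - {"grip": -0.9,"translation": [0,0,0],"roll": 0}
    - {"grip": -0.9,"translation": [0,0,0],"roll": 0}
    - {"grip": -0.9,"translation": [0,0,0],"roll": 0}

```text
t: 37.4
position: [393.0, -356.5, 295.3]
eef_rot: [-3.125, -0.313, 0.001]
ft_force: [-0.5, -0.3, 0.2]
gripper_width: 19.7
gripper_force: 30.0
```

Run:
```python
from h import *
plan((393,-357,213,-78.2))
```

```text
t 37.4 pose [ 393.  -356.5  295.3  -78.6]
   [-0.0, 0.1, 8.2] roll -0.0 -> [393.0, -357.0, 213.0, -78.2]
```

Emit:
send_rows:
  commands:
    - {"grip": -0.9,"translation": [0,0,2.5],"roll": 0}
    - {"grip": -0.9,"translation": [0,0,5],"roll": 0}
    - {"grip": -0.9,"translation": [0,0,7],"roll": 0}
    - {"grip": -0.9,"translation": [0,0,7.9],"roll": 0}
    - {"grip": -0.9,"translation": [0,0,8.2],"roll": 0}

```text
t: 37.82
position: [392.8, -356.6, 212.4]
eef_rot: [-3.124, -0.312, 0.002]
ft_force: [-0.6, 1.2, 1.1]
gripper_width: 19.5
gripper_force: 30.0
```

Emit:
send_rows:
  commands:
    - {"grip": -0.9,"translation": [0,0,0],"roll": 0}
    - {"grip": -0.9,"translation": [0,0,0],"roll": 0}
    - {"grip": -0.25,"translation": [0,0,0],"roll": 0}
    - {"grip": -0.25,"translation": [0,0,0],"roll": 0}
    - {"grip": -0.25,"translation": [0,0,0],"roll": 0}

```text
t: 38.23
position: [392.7, -357.6, 214.4]
eef_rot: [3.125, 0.311, 0.001]
ft_force: [-0.8, -0.3, -1.1]
gripper_width: 34.2
gripper_force: 0.0
```

Emit:
send_rows:
  commands:
    - {"grip": -0.25,"translation": [0,0,0],"roll": 0}
    - {"grip": -0.25,"translation": [0,0,0],"roll": 0}
    - {"grip": -0.25,"translation": [0,0,-3],"roll": 0}
    - {"grip": -0.25,"translation": [0,0,-6],"roll": 0}
    - {"grip": -0.25,"translation": [0,0,-9],"roll": 0}

```text
t: 38.65
position: [392.5, -357.4, 304.7]
eef_rot: [-3.125, -0.311, 0.001]
ft_force: [-0.8, -0.5, 0.9]
gripper_width: 35.3
gripper_force: 0.0
```

Run:
```python
from h import *
changed("chk2")
p=pose(); plan((475.5,-121,304,89.5),start=(p[0],p[1],304,p[3]))
```

```text
changed (x,y,w,h,area): [[306, 155, 7, 14, 46], [289, 159, 7, 14, 46], [297, 159, 3, 3, 9], [315, 161, 3, 3, 9], [379, 161, 7, 8, 32], [396, 160, 7, 7, 27], [405, 160, 3, 3, 9], [271, 163, 8, 14, 49], [197, 164, 3, 4, 12], [247, 165, 3, 17, 51], [279, 164, 3, 3, 9], [298, 165, 3, 3, 9], [361, 164, 8, 10, 41], [405, 165, 3, 3, 9], [387, 167, 4, 3, 12], [281, 169, 3, 3, 9], [383, 170, 3, 5, 15], [343, 190, 7, 26, 122], [285, 194, 9, 26, 116], [508, 228, 9, 25, 116], [150, 232, 61, 63, 2564], [486, 233, 7, 18, 79], [490, 258, 150, 87, 7767], [636, 295, 4, 8, 30], [532, 345, 108, 55, 4984], [0, 391, 19, 9, 139]]
t 38.7 pose [ 393.2 -358.   304.   -78.6]
   [2.1, -3.6, -0.0] roll -28.0 -> 
   [3.6, -2.2, -0.0] roll -28.0 -> 
   [4.2, -0.3, -0.0] roll -28.0 -> 
   [3.8, 1.7, -0.0] roll -28.0 -> 
   [2.5, 3.3, -0.0] roll -28.0 -> 
   [0.6, 4.1, -0.0] roll -28.0 -> [475.5, -121.0, 304.0, 89.5]
```

Chisel 3 hasn't moved. Turning and going to it.

Emit:
send_rows:
  commands:
    - {"grip": -0.25,"translation": [2.1,-3.6,0],"roll": -28}
    - {"grip": -0.25,"translation": [2.1,-3.6,0],"roll": -28}
    - {"grip": -0.25,"translation": [2.1,-3.6,0],"roll": -28}
    - {"grip": -0.25,"translation": [2.1,-3.6,0],"roll": -28}
    - {"grip": -0.25,"translation": [2.1,-3.6,0],"roll": -28}

```text
t: 39.12
position: [406.2, -317.9, 303.6]
eef_rot: [2.955, 1.066, 0.0]
ft_force: [-1.1, -0.6, 0.2]
gripper_width: 35.4
gripper_force: 0.0
```

Emit:
send_rows:
  commands:
    - {"grip": 0,"translation": [3.6,-2.2,0],"roll": -28}
    - {"grip": 0,"translation": [3.6,-2.2,0],"roll": -28}
    - {"grip": 0,"translation": [3.6,-2.2,0],"roll": -28}
    - {"grip": 0,"translation": [3.6,-2.2,0],"roll": -28}
    - {"grip": 0,"translation": [3.6,-2.2,0],"roll": -28}

```text
t: 39.53
position: [420.1, -278.1, 303.6]
eef_rot: [2.613, 1.744, -0.0]
ft_force: [-0.0, 0.5, 0.3]
gripper_width: 46.7
gripper_force: 0.0
```

Emit:
send_rows:
  commands:
    - {"grip": 0,"translation": [4.2,-0.3,0],"roll": -28}
    - {"grip": 0,"translation": [4.2,-0.3,0],"roll": -28}
    - {"grip": 0,"translation": [4.2,-0.3,0],"roll": -28}
    - {"grip": 0,"translation": [4.2,-0.3,0],"roll": -28}
    - {"grip": 0,"translation": [4.2,-0.3,0],"roll": -28}

```text
t: 39.95
position: [433.4, -238.3, 303.6]
eef_rot: [2.116, 2.322, -0.0]
ft_force: [-0.4, -1.3, -0.1]
gripper_width: 47.3
gripper_force: 0.0
```

Emit:
send_rows:
  commands:
    - {"grip": 0,"translation": [3.8,1.7,0],"roll": -28}
    - {"grip": 0,"translation": [3.8,1.7,0],"roll": -28}
    - {"grip": 0,"translation": [3.8,1.7,0],"roll": -28}
    - {"grip": 0,"translation": [3.8,1.7,0],"roll": -28}
    - {"grip": 0,"translation": [3.8,1.7,0],"roll": -28}

```text
t: 40.37
position: [446.8, -198.9, 303.6]
eef_rot: [1.495, 2.763, -0.0]
ft_force: [0.2, 0.9, -0.3]
gripper_width: 46.8
gripper_force: 0.0
```

Emit:
send_rows:
  commands:
    - {"grip": 0,"translation": [2.5,3.3,0],"roll": -28}
    - {"grip": 0,"translation": [2.5,3.3,0],"roll": -28}
    - {"grip": 0,"translation": [2.5,3.3,0],"roll": -28}
    - {"grip": 0,"translation": [2.5,3.3,0],"roll": -28}
    - {"grip": 0,"translation": [2.5,3.3,0],"roll": -28}

```text
t: 40.78
position: [460.6, -159.9, 303.6]
eef_rot: [-0.784, -3.042, 0.0]
ft_force: [0.2, -0.3, 0.3]
gripper_width: 46.9
gripper_force: 0.0
```

Emit:
send_rows:
  commands:
    - {"grip": 0,"translation": [0.6,4.1,0],"roll": -28}
    - {"grip": 0,"translation": [0.6,4.1,0],"roll": -28}
    - {"grip": 0,"translation": [0.6,4.1,0],"roll": -28}
    - {"grip": 0,"translation": [0.6,4.1,0],"roll": -28}
    - {"grip": 0,"translation": [0.6,4.1,0],"roll": -28}

```text
t: 41.2
position: [475.0, -121.1, 303.6]
eef_rot: [-0.026, -3.141, -0.0]
ft_force: [-0.6, -0.3, 0.0]
gripper_width: 47.1
gripper_force: 0.0
```

Emit:
send_rows:
  commands:
    - {"grip": 0,"translation": [0,0,0],"roll": 0}
    - {"grip": 0,"translation": [0,0,0],"roll": 0}
    - {"grip": 0,"translation": [0,0,0],"roll": 0}
    - {"grip": 0,"translation": [0,0,0],"roll": 0}

```text
t: 41.53
position: [475.0, -121.1, 303.7]
eef_rot: [0.024, 3.141, -0.0]
ft_force: [-0.7, 0.7, -1.0]
gripper_width: 47.2
gripper_force: 0.0
```

Run:
```python
from h import *
plan((475.5,-121,205,89.5))
im=read_camera("wrist"); cv2.imwrite("pics/w10.png",im)
c=calibration("wrist")
h=cv2.cvtColor(im,cv2.COLOR_BGR2HSV); m=((h[...,1]<75)&(h[...,2]>110)).astype(np.uint8); m[230:]=0
n,l,s,ce=cv2.connectedComponentsWithStats(m)
for i in range(1,n):
    if 150<s[i,4]<3000:
        p=np.argwhere(l==i)[:,::-1]; t=p[p[:,1].argmin()]; b=p[p[:,1].argmax()]
        print(s[i].tolist(),"end pts",ray_plane("wrist",t,12,c).round(),ray_plane("wrist",b,12,c).round())
```

```text
t 41.5 pose [ 475.  -121.1  303.7   89.1]
   [-0.1, 0.0, 9.9] roll -0.0 -> [475.5, -121.0, 205.0, 89.5]
[310, 77, 14, 68, 921] end pts [ 363. -127.] [ 422. -128.]
[71, 191, 18, 39, 254] end pts [ 458. -400.] [ 504. -402.]
[123, 200, 20, 30, 259] end pts [ 470. -321.] [ 502. -320.]
```

Emit:
send_rows:
  commands:
    - {"grip": 0,"translation": [0,0,3],"roll": 0}
    - {"grip": 0,"translation": [0,0,6],"roll": 0}
    - {"grip": 0,"translation": [0,0,8],"roll": 0}
    - {"grip": 0,"translation": [0,0,9.4],"roll": 0}
    - {"grip": 0,"translation": [0,0,9.8],"roll": 0}

```text
t: 42.0
position: [474.5, -120.9, 203.5]
eef_rot: [-0.02, -3.138, -0.002]
ft_force: [0.2, -0.9, -0.2]
gripper_width: 47.0
gripper_force: 0.0
```

Emit:
send_rows:
  commands:
    - {"grip": 0,"translation": [0,0,0],"roll": 0}
    - {"grip": -0.9,"translation": [0,0,0],"roll": 0}
    - {"grip": -0.9,"translation": [0,0,0],"roll": 0}
    - {"grip": -0.9,"translation": [0,0,0],"roll": 0}
    - {"grip": -0.9,"translation": [0,0,0],"roll": 0}

```text
t: 42.42
position: [475.2, -121.0, 206.4]
eef_rot: [0.018, 3.14, -0.001]
ft_force: [0.6, -0.3, 1.0]
gripper_width: 23.5
gripper_force: 0.0
```

Emit:
send_rows:
  commands:
    - {"grip": -0.9,"translation": [0,0,0],"roll": 0}
    - {"grip": -0.9,"translation": [0,0,0],"roll": 0}
    - {"grip": -0.9,"translation": [0,0,0],"roll": 0}
    - {"grip": -0.9,"translation": [0,0,0],"roll": 0}
    - {"grip": -0.9,"translation": [0,0,0],"roll": 0}

```text
t: 42.83
position: [475.2, -121.1, 206.3]
eef_rot: [0.018, 3.141, -0.0]
ft_force: [-2.3, 0.9, 7.2]
gripper_width: 19.8
gripper_force: 30.0
```

Emit:
send_rows:
  commands:
    - {"grip": -0.9,"translation": [0,0,-2],"roll": 0}
    - {"grip": -0.9,"translation": [0,0,-4.5],"roll": 0}
    - {"grip": -0.9,"translation": [0,0,-7],"roll": 0}
    - {"grip": -0.9,"translation": [0,0,-9],"roll": 0}
    - {"grip": -0.9,"translation": [0,0,-9],"roll": 0}

```text
t: 43.25
position: [475.5, -121.1, 299.3]
eef_rot: [0.018, 3.136, -0.003]
ft_force: [-0.3, -0.1, -1.2]
gripper_width: 19.9
gripper_force: 30.0
```

Run:
```python
from h import *
p=pose(); plan((383,-308,295,-78.2),start=(p[0],p[1],295,p[3]))
```

```text
t 43.2 pose [ 475.5 -121.1  295.    89.4]
   [1.5, -3.1, -0.0] roll 28.0 -> 
   [-0.1, -3.5, -0.0] roll 28.0 -> 
   [-1.8, -3.0, -0.0] roll 28.0 -> 
   [-3.0, -1.8, -0.0] roll 28.0 -> 
   [-3.4, -0.2, -0.0] roll 28.0 -> 
   [-3.2, 1.4, -0.0] roll 28.0 -> [383.0, -308.0, 295.0, -78.2]
```

Emit:
send_rows:
  commands:
    - {"grip": -0.9,"translation": [1.5,-3.1,0],"roll": 28}
    - {"grip": -0.9,"translation": [1.5,-3.1,0],"roll": 28}
    - {"grip": -0.9,"translation": [1.5,-3.1,0],"roll": 28}
    - {"grip": -0.9,"translation": [1.5,-3.1,0],"roll": 28}
    - {"grip": -0.9,"translation": [1.5,-3.1,0],"roll": 28}

```text
t: 43.67
position: [459.4, -151.9, 294.8]
eef_rot: [-0.786, -3.041, -0.0]
ft_force: [-0.8, 0.1, -1.3]
gripper_width: 19.7
gripper_force: 30.0
```

Emit:
send_rows:
  commands:
    - {"grip": -0.9,"translation": [-0.1,-3.5,0],"roll": 28}
    - {"grip": -0.9,"translation": [-0.1,-3.5,0],"roll": 28}
    - {"grip": -0.9,"translation": [-0.1,-3.5,0],"roll": 28}
    - {"grip": -0.9,"translation": [-0.1,-3.5,0],"roll": 28}
    - {"grip": -0.9,"translation": [-0.1,-3.5,0],"roll": 28}

```text
t: 44.08
position: [443.6, -183.0, 295.0]
eef_rot: [-1.493, -2.763, 0.0]
ft_force: [0.5, 0.6, -0.8]
gripper_width: 19.7
gripper_force: 30.0
```

Emit:
send_rows:
  commands:
    - {"grip": -0.9,"translation": [-1.8,-3.0,0],"roll": 28}
    - {"grip": -0.9,"translation": [-1.8,-3.0,0],"roll": 28}
    - {"grip": -0.9,"translation": [-1.8,-3.0,0],"roll": 28}
    - {"grip": -0.9,"translation": [-1.8,-3.0,0],"roll": 28}
    - {"grip": -0.9,"translation": [-1.8,-3.0,0],"roll": 28}

```text
t: 44.5
position: [428.5, -214.5, 295.2]
eef_rot: [-2.114, -2.324, 0.0]
ft_force: [0.1, 0.8, -0.1]
gripper_width: 19.5
gripper_force: 30.0
```

Emit:
send_rows:
  commands:
    - {"grip": -0.9,"translation": [-3.0,-1.8,0],"roll": 28}
    - {"grip": -0.9,"translation": [-3.0,-1.8,0],"roll": 28}
    - {"grip": -0.9,"translation": [-3.0,-1.8,0],"roll": 28}
    - {"grip": -0.9,"translation": [-3.0,-1.8,0],"roll": 28}
    - {"grip": -0.9,"translation": [-3.0,-1.8,0],"roll": 28}

```text
t: 44.92
position: [413.5, -246.0, 295.4]
eef_rot: [-2.611, -1.746, 0.0]
ft_force: [-0.5, 0.5, -0.5]
gripper_width: 19.8
gripper_force: 30.0
```

Emit:
send_rows:
  commands:
    - {"grip": -0.9,"translation": [-3.4,-0.2,0],"roll": 28}
    - {"grip": -0.9,"translation": [-3.4,-0.2,0],"roll": 28}
    - {"grip": -0.9,"translation": [-3.4,-0.2,0],"roll": 28}
    - {"grip": -0.9,"translation": [-3.4,-0.2,0],"roll": 28}
    - {"grip": -0.9,"translation": [-3.4,-0.2,0],"roll": 28}

```text
t: 45.33
position: [398.5, -276.6, 295.4]
eef_rot: [-2.956, -1.064, 0.0]
ft_force: [-0.2, 0.4, -1.0]
gripper_width: 19.9
gripper_force: 30.0
```

Emit:
send_rows:
  commands:
    - {"grip": -0.9,"translation": [-3.2,1.4,0],"roll": 28}
    - {"grip": -0.9,"translation": [-3.2,1.4,0],"roll": 28}
    - {"grip": -0.9,"translation": [-3.2,1.4,0],"roll": 28}
    - {"grip": -0.9,"translation": [-3.2,1.4,0],"roll": 28}
    - {"grip": -0.9,"translation": [-3.2,1.4,0],"roll": 28}

```text
t: 45.75
position: [382.7, -307.7, 295.5]
eef_rot: [-3.125, -0.319, 0.0]
ft_force: [0.4, 0.8, -1.2]
gripper_width: 19.6
gripper_force: 30.0
```

Emit:
send_rows:
  commands:
    - {"grip": -0.9,"translation": [0,0,0],"roll": 0}
    - {"grip": -0.9,"translation": [0,0,0],"roll": 0}
    - {"grip": -0.9,"translation": [0,0,0],"roll": 0}
    - {"grip": -0.9,"translation": [0,0,0],"roll": 0}

```text
t: 46.08
position: [382.7, -307.7, 295.7]
eef_rot: [3.126, 0.317, 0.0]
ft_force: [-0.5, -0.1, -0.4]
gripper_width: 19.9
gripper_force: 30.0
```

Run:
```python
from h import *
plan((383,-308,213,-78.2))
```

```text
t 46.1 pose [ 382.7 -307.7  295.7  -78.4]
   [0.0, 0.0, 8.3] roll -0.0 -> [383.0, -308.0, 213.0, -78.2]
```

Emit:
send_rows:
  commands:
    - {"grip": -0.9,"translation": [0,0,2.5],"roll": 0}
    - {"grip": -0.9,"translation": [0,0,5],"roll": 0}
    - {"grip": -0.9,"translation": [0,0,7],"roll": 0}
    - {"grip": -0.9,"translation": [0,0,7.9],"roll": 0}
    - {"grip": -0.9,"translation": [0,0,8.2],"roll": 0}

```text
t: 46.5
position: [382.5, -307.6, 212.4]
eef_rot: [-3.124, -0.313, 0.002]
ft_force: [0.1, -0.2, -1.0]
gripper_width: 19.5
gripper_force: 30.0
```

Emit:
send_rows:
  commands:
    - {"grip": -0.9,"translation": [0,0,0],"roll": 0}
    - {"grip": -0.9,"translation": [0,0,0],"roll": 0}
    - {"grip": -0.25,"translation": [0,0,0],"roll": 0}
    - {"grip": -0.25,"translation": [0,0,0],"roll": 0}
    - {"grip": -0.25,"translation": [0,0,0],"roll": 0}

```text
t: 46.92
position: [382.8, -307.9, 214.4]
eef_rot: [3.125, 0.311, 0.001]
ft_force: [-0.0, 0.6, 0.8]
gripper_width: 34.2
gripper_force: 0.2
```

Emit:
send_rows:
  commands:
    - {"grip": -0.25,"translation": [0,0,0],"roll": 0}
    - {"grip": -0.25,"translation": [0,0,0],"roll": 0}
    - {"grip": -0.25,"translation": [0,0,-3],"roll": 0}
    - {"grip": -0.25,"translation": [0,0,-7],"roll": 0}
    - {"grip": -0.25,"translation": [0,0,-11],"roll": 0}

```text
t: 47.33
position: [382.4, -307.6, 324.6]
eef_rot: [-3.125, -0.311, 0.002]
ft_force: [-0.4, -0.3, -0.4]
gripper_width: 35.2
gripper_force: 0.0
```

Emit:
send_rows:
  commands:
    - {"grip": -0.25,"translation": [0,-18,0],"roll": 0}
    - {"grip": -0.25,"translation": [0,-18,0],"roll": 0}
    - {"grip": -0.25,"translation": [0,-18,0],"roll": 0}
    - {"grip": -0.25,"translation": [0,-18,0],"roll": 0}
    - {"grip": -0.25,"translation": [0,-18,0],"roll": 0}

```text
t: 47.75
position: [345.8, -128.0, 323.6]
eef_rot: [-3.125, -0.313, 0.0]
ft_force: [-0.6, -0.4, 0.7]
gripper_width: 35.5
gripper_force: 0.0
```

Emit:
send_rows:
  commands:
    - {"grip": -0.25,"translation": [0,-15,0],"roll": 0}
    - {"grip": -0.25,"translation": [0,-15,0],"roll": 0}
    - {"grip": -0.25,"translation": [0,-15,0],"roll": 0}
    - {"grip": -0.25,"translation": [0,-15,0],"roll": 0}
    - {"grip": -0.25,"translation": [0,-15,0],"roll": 0}

```text
t: 48.17
position: [316.6, 18.6, 323.9]
eef_rot: [-3.125, -0.317, -0.001]
ft_force: [-0.8, -0.2, -0.3]
gripper_width: 34.9
gripper_force: 0.0
```

Run:
```python
from h import *
im=read_camera("top"); cv2.imwrite("pics/final_full.png",im)
a=cv2.resize(im[215:315,140:240],None,fx=4,fy=4,interpolation=cv2.INTER_CUBIC); b=cv2.resize(im[205:325,435:555],None,fx=3.33333,fy=3.33333,interpolation=cv2.INTER_CUBIC)[:400,:400]
cv2.imwrite("pics/final.png",np.hstack([a,b]))
```

```text
(no output)
```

View pics/final.png

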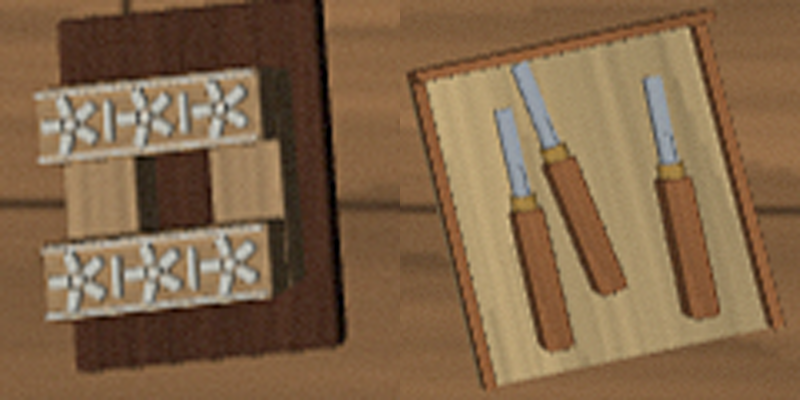

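The stack looks right. The middle chisel in the tray has been knocked askew: its tip is at (520,64) and its rear end at (608,292). Measuring.

Run:
```python
from h import *
c=calibration("top")
def W(u,v,z,s,ox,oy): return ray_plane("top",((u+.5)/s-.5+ox,(v+.5)/s-.5+oy),z,c)
def loc(P,o,a): 
    a=np.radians(a); d=np.array(P)-o; return np.array([d@[np.cos(a),np.sin(a)],d@[-np.sin(a),np.cos(a)]]).round(1)
T=(427.3,-349.8)
for n,r,t in [("ch1",(700,316),(653,76)),("ch2",(608,292),(520,64)),("ch3",(556,349),(503,110))]:
    R=W(r[0]-400,r[1],26,10/3,435,205);P=W(t[0]-400,t[1],18,10/3,435,205);d=P-R;L=np.hypot(*d);M=R+d*47.5/L
    print(n,"len",L.round(),"ang",np.degrees(np.arctan2(d[1],d[0])).round(1),"mid",M.round(1),"tray",loc(M,T,11.8),loc(P,T,11.8))
for z,q in [(79,[(36,94),(256,67),(263,136),(41,163)]),(79,[(43,251),(265,224),(272,294),(48,320)])]:
    r=rect([W(u,v,z,4,140,215) for u,v in q],120,40); print(r,loc(r[0],(437.8,342.9),5.9))
p=pose();print(p)
```

```text
ch1 len 160.0 ang 7.3 mid [ 402.6 -400.7] tray [-34.6 -44.8] [ 77.5 -53.6]
ch2 len 159.0 ang 18.4 mid [ 415.8 -331.8] tray [-7.5 20. ] [103.6  32.8]
ch3 len 159.0 ang 9.8 mid [ 380.4 -303. ] tray [-36.4  55.4] [75.5 51.5]
(array([477. , 347.1]), np.float64(-82.8), 'err 1.9', array([118.,  37., 118.,  37.])) [39.4  0.1]
(array([395.2, 339.5]), np.float64(-83.0), 'err 2.3', array([118.,  36., 118.,  36.])) [-42.7   1. ]
[np.float64(317.2830419514687), np.float64(17.132738442482676), np.float64(323.93578180678674), np.float64(-78.40987479266614)]
```

Chisel 2 is 7–9° off, still inside the limits, but the angle is close to its limit. There's no room around its handle, so I'll grip the blade near its tip and draw the chisel back straight.

Run:
```python
from h import *
plan((509,-306,290,-71.5))
```

```text
t 48.2 pose [317.3  17.1 323.9 -78.4]
   [6.1, 17.8, 1.7] roll -3.0 -> 
   [5.3, 18.0, 1.7] roll -4.0 -> [509.0, -306.0, 290.0, -71.5]
```

Emit:
send_rows:
  commands:
    - {"grip": -0.5,"translation": [6.1,17.8,1.7],"roll": -3}
    - {"grip": -0.5,"translation": [6.1,17.8,1.7],"roll": -3}
    - {"grip": -0.5,"translation": [6.1,17.8,1.7],"roll": -3}
    - {"grip": -0.5,"translation": [6.1,17.8,1.7],"roll": -3}
    - {"grip": -0.5,"translation": [6.1,17.8,1.7],"roll": -3}

```text
t: 48.63
position: [413.6, -151.4, 306.1]
eef_rot: [3.117, 0.388, 0.0]
ft_force: [0.2, 1.2, 0.2]
gripper_width: 23.6
gripper_force: 0.0
```

Emit:
send_rows:
  commands:
    - {"grip": -0.5,"translation": [5.3,18.0,1.7],"roll": -4}
    - {"grip": -0.5,"translation": [5.3,18.0,1.7],"roll": -4}
    - {"grip": -0.5,"translation": [5.3,18.0,1.7],"roll": -4}
    - {"grip": -0.5,"translation": [5.3,18.0,1.7],"roll": -4}
    - {"grip": -0.5,"translation": [5.3,18.0,1.7],"roll": -4}

```text
t: 49.05
position: [508.8, -313.0, 288.5]
eef_rot: [3.102, 0.497, -0.0]
ft_force: [-1.1, 0.5, 0.1]
gripper_width: 23.3
gripper_force: 0.0
```

Emit:
send_rows:
  commands:
    - {"grip": -0.5,"translation": [0,0,0],"roll": 0}
    - {"grip": -0.5,"translation": [0,0,0],"roll": 0}
    - {"grip": -0.5,"translation": [0,0,0],"roll": 0}
    - {"grip": -0.5,"translation": [0,0,0],"roll": 0}

```text
t: 49.38
position: [508.0, -307.7, 289.9]
eef_rot: [-3.101, -0.501, 0.0]
ft_force: [0.4, 0.4, 0.5]
gripper_width: 23.2
gripper_force: 0.0
```

Run:
```python
from h import *
print(pose(),get_obs()["gripper_width"])
im=read_camera("wrist"); cv2.imwrite("pics/w11.png",im)
c=calibration("wrist")
h=cv2.cvtColor(im,cv2.COLOR_BGR2HSV); m=((h[...,1]<75)&(h[...,2]>110)).astype(np.uint8)
n,l,s,ce=cv2.connectedComponentsWithStats(m)
for i in range(1,n):
    if 100<s[i,4]<3000:
        p=np.argwhere(l==i)[:,::-1]; W=np.array([ray_plane("wrist",q,17,c) for q in p])
        v=cv2.fitLine(W.astype(np.float32),cv2.DIST_L2,0,.01,.01).ravel(); k=(W-v[2:])@v[:2]
        print(s[i].tolist(),(v[2:]+v[:2]*k.min()).round(),(v[2:]+v[:2]*k.max()).round(),np.degrees(np.arctan2(v[1],v[0])).round(1))
```

```text
[np.float64(507.9945249941724), np.float64(-307.7436947613301), np.float64(289.86150862727334), np.float64(-71.63694191760075)] 23.215418495299545
[610, 3, 12, 26, 227] [ 834. -575.] [ 867. -574.] 2.6
[308, 187, 16, 66, 829] [ 468. -319.] [ 524. -298.] 20.4
[282, 215, 15, 17, 179] [ 478. -283.] [ 494. -291.] -24.3
[391, 227, 23, 45, 522] [ 471. -396.] [ 516. -389.] 9.1
[612, 248, 28, 52, 487] [ 524. -813.] [ 595. -721.] 52.6
```

View pics/w11.png

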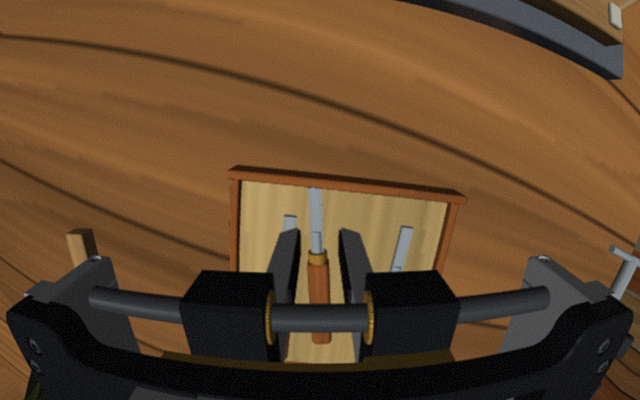

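The blade measures 20.4°, about 9° off the tray axis. There is also too little space beside the blade tip. Pushing the rear of the handle sideways from the free side with closed fingers is safer.

Run:
```python
from h import *
plan((388,-379.5,290,-78.4))
```

```text
t 49.4 pose [ 508.1 -307.6  290.   -71.6]
   [-13.7, 3.0, 0.0] roll 7.0 -> [388.0, -379.5, 290.0, -78.4]
```

Emit:
send_rows:
  commands:
    - {"grip": -1,"translation": [-13.7,3.0,0],"roll": 7}
    - {"grip": -1,"translation": [-13.7,3.0,0],"roll": 7}
    - {"grip": -1,"translation": [-13.7,3.0,0],"roll": 7}
    - {"grip": -1,"translation": [-13.7,3.0,0],"roll": 7}
    - {"grip": -1,"translation": [-13.7,3.0,0],"roll": 7}

```text
t: 49.85
position: [385.5, -380.6, 290.3]
eef_rot: [3.126, 0.307, 0.0]
ft_force: [0.7, 0.5, 0.2]
gripper_width: 0.4
gripper_force: 0.0
```

Emit:
send_rows:
  commands:
    - {"grip": -1,"translation": [0,0,0],"roll": 0}
    - {"grip": -1,"translation": [0,0,0],"roll": 0}
    - {"grip": -1,"translation": [0,0,0],"roll": 0}
    - {"grip": -1,"translation": [0,0,0],"roll": 0}
    - {"grip": -1,"translation": [0,0,0],"roll": 0}

```text
t: 50.27
position: [388.6, -379.1, 289.5]
eef_rot: [-3.126, -0.313, 0.0]
ft_force: [-0.7, 0.8, -0.1]
gripper_width: 0.7
gripper_force: 0.0
```

Run:
```python
from h import *
print(get_obs()["gripper_width"])
plan((388,-379.5,211,-78.4))
```

```text
0.6658232132824596
t 50.3 pose [ 388.6 -379.1  289.5  -78.6]
   [-0.1, 0.0, 7.9] roll -0.0 -> [388.0, -379.5, 211.0, -78.4]
```

Emit:
send_rows:
  commands:
    - {"grip": -1,"translation": [0,0,2.5],"roll": 0}
    - {"grip": -1,"translation": [0,0,4.5],"roll": 0}
    - {"grip": -1,"translation": [0,0,6],"roll": 0}
    - {"grip": -1,"translation": [0,0,7.2],"roll": 0}
    - {"grip": -1,"translation": [0,0,7.6],"roll": 0}

```text
t: 50.68
position: [388.0, -379.2, 211.9]
eef_rot: [-3.124, -0.311, 0.002]
ft_force: [-0.3, -0.2, -0.2]
gripper_width: 0.5
gripper_force: 0.0
```

Emit:
send_rows:
  commands:
    - {"grip": -1,"translation": [0,0,0],"roll": 0}
    - {"grip": -1,"translation": [0,-0.3,0],"roll": 0}
    - {"grip": -1,"translation": [0,-0.5,0],"roll": 0}
    - {"grip": -1,"translation": [0,-0.7,0],"roll": 0}
    - {"grip": -1,"translation": [0,-0.9,0],"roll": 0}

```text
t: 51.1
position: [386.2, -370.6, 214.3]
eef_rot: [3.125, 0.311, 0.001]
ft_force: [-0.6, -0.1, 0.7]
gripper_width: 0.6
gripper_force: 0.1
```

Emit:
send_rows:
  commands:
    - {"grip": -1,"translation": [0,-0.2,0],"roll": 0}
    - {"grip": -1,"translation": [0,-0.4,0],"roll": 0}
    - {"grip": -1,"translation": [0,-0.6,0],"roll": 0}
    - {"grip": -1,"translation": [0,-0.7,0],"roll": 0}
    - {"grip": -1,"translation": [0,-0.7,0],"roll": 0}

```text
t: 51.52
position: [384.8, -363.7, 213.7]
eef_rot: [-3.126, -0.311, 0.0]
ft_force: [0.1, 0.4, 0.5]
gripper_width: 0.5
gripper_force: 0.0
```

Emit:
send_rows:
  commands:
    - {"grip": -1,"translation": [0,0,0],"roll": 0}
    - {"grip": -1,"translation": [0,0.3,0],"roll": 0}
    - {"grip": -1,"translation": [0,0.6,0],"roll": 0}
    - {"grip": -1,"translation": [0,0.6,-3],"roll": 0}
    - {"grip": -1,"translation": [0,0.6,-6],"roll": 0}

```text
t: 51.93
position: [385.8, -370.0, 273.1]
eef_rot: [-3.123, -0.31, 0.003]
ft_force: [0.8, 0.3, 0.6]
gripper_width: 0.5
gripper_force: 0.0
```

Emit:
send_rows:
  commands:
    - {"grip": -1,"translation": [0,0,-4],"roll": 0}
    - {"grip": -1,"translation": [0,-4,-4],"roll": 0}
    - {"grip": -1,"translation": [0,-8,-4],"roll": 0}
    - {"grip": -1,"translation": [0,-12,-4],"roll": 0}
    - {"grip": -1,"translation": [0,-16,-4],"roll": 0}

```text
t: 52.35
position: [353.8, -211.7, 313.7]
eef_rot: [3.126, 0.309, 0.0]
ft_force: [1.8, -0.0, 0.5]
gripper_width: 0.3
gripper_force: 0.0
```

Emit:
send_rows:
  commands:
    - {"grip": -1,"translation": [0,-18,0],"roll": 0}
    - {"grip": -1,"translation": [0,-18,0],"roll": 0}
    - {"grip": -1,"translation": [0,-18,0],"roll": 0}
    - {"grip": -1,"translation": [0,-18,0],"roll": 0}
    - {"grip": -1,"translation": [0,-18,0],"roll": 0}

```text
t: 52.77
position: [317.8, -33.5, 313.7]
eef_rot: [-3.126, -0.313, -0.0]
ft_force: [-0.1, -0.5, 1.1]
gripper_width: 0.6
gripper_force: 0.0
```

Run:
```python
from h import *
im=read_camera("top"); cv2.imwrite("pics/final2.png",im); c=calibration("top")
h=cv2.cvtColor(im,cv2.COLOR_BGR2HSV); roi=np.zeros(im.shape[:2],bool); roi[212:312,448:540]=1
def comps(m,z,lo):
    n,l,s,_=cv2.connectedComponentsWithStats((m&roi).astype(np.uint8))
    for i in range(1,n):
        if s[i,4]>lo:
            W=np.array([ray_plane("top",q,z,c) for q in np.argwhere(l==i)[:,::-1]])
            r=cv2.minAreaRect(W.astype(np.float32)); v=cv2.fitLine(W.astype(np.float32),cv2.DIST_L2,0,.01,.01).ravel(); v[:2]*=np.sign(v[0])
            print(s[i].tolist(),"ctr",np.round(r[0]),"size",np.round(r[1]),"ang",np.degrees(np.arctan2(v[1],v[0])).round(1))
print("steel");comps((h[...,1]<75)&(h[...,2]>110),17,40)
print("handles");comps((h[...,0]<14)&(h[...,1]>110),26,100)
print("t",get_obs()["t"])
```

```text
steel
[473, 222, 11, 27, 145] ctr [ 497. -313.] size [59. 13.] ang 11.3
[508, 227, 11, 28, 150] ctr [ 484. -390.] size [61. 14.] ang 9.6
[463, 237, 11, 27, 148] ctr [ 463. -290.] size [61. 13.] ang 11.5
handles
[448, 212, 70, 16, 209] ctr [ 535. -320.] size [  9. 160.] ang -78.2
[521, 212, 19, 66, 265] ctr [ 478. -431.] size [148.  14.] ang 11.5
[478, 252, 20, 42, 380] ctr [ 414. -328.] size [91. 23.] ang 12.8
[448, 257, 14, 55, 178] ctr [ 388. -249.] size [121.   9.] ang 11.5
[512, 258, 19, 43, 399] ctr [ 400. -401.] size [92. 24.] ang 10.0
[468, 268, 19, 43, 373] ctr [ 378. -303.] size [92. 22.] ang 11.6
t 52.8167
```

All three chisels now lie within 2° of the tray axis (11.3–12.8°, 9.6–10.0° and 11.5–11.6°, against 11.5° for the rims). The stack is centred and the gripper is clear of everything, so I'm handing in.

```bash
python3 -c "
from workcell import *
print(close_job())"
```

```text
the job is handed in; nothing more can be done
None
```

The job is handed in, but the hand-in returned no verdict: by my camera measurements both blanks and both carved blocks are stacked square on the board and all three chisels lie straight in the tray, handles to the open end. One chisel was knocked askew in the tray, and I pushed it back to within 2° of straight.

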